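Open the extraction hood's hatch with the hook pole

ROBOT

A 7-joint arm with a two-finger parallel gripper is mounted at the origin on the work surface. World frame = base frame: x ahead of the robot, y to its left, z up, the work surface at z = 0. Lengths are in m, angles in rad, forces in N, time in s.
With the tool pointing down it reaches from about 0.4 to 0.85 m from the base axis. Payload 10.4 kg.
Tool frame: the origin (TCP) lies between the finger pads; the fingertips stand 19 mm ahead of it and the grasp point (between the pads) is the TCP; x points along the fingers, y is the direction in which the jaws open and shut, and the axes are right-handed (so a half turn about x gives the same grasp; the last joint's range is limited). The gripper opens to 87 mm and grips with 3 to 60 N. Pads are 19 mm wide; open, the fingers measure 117 mm over their backs; the gripper's body (75 mm by 190 mm) begins 51 mm behind the grasp point.
Start: joints at [-1.214, 0.332, -0.065, 1.46, 0.022, 1.35, -0.088], TCP at [0.232, 0.58, 0.242] pointing down, gripper open.
Joint ranges: [-2.6, 2.6], [-0.5, 2.12], [-1.47, 1.34], [0.16, 2.42], [-1.27, 4.41], [0.06, 2.06], [-2.6, 2.6]. Speed limits (rad/s): [2.22, 2.22, 2.79, 2.79, 3.14, 3.14, 3.14].

INTERFACE

Orientations are given as a unit quaternion [x, y, z, w].
In Python, from bench import r gives the robot as it stands.
- The arm moves only by the tool drive_tool, never from a script. Its argument "motion" is a list of rows, each a list of 4 numbers: the shift along the tool's x, y, z in cm, then the turn about the tool's x in units of 5 degrees (1.0 is 5 degrees). In form: [[tx, ty, tz, twist], ...]. A call has 1 to 20 rows; each row is the pose to reach, as a shift and turn from the pose commanded when the call began, along the tool's axes at that moment; what a row does not reach only later rows make up. A row lasts 1/12 s, in which the tool goes at most 41.7 mm and 7.16 degrees, less where a joint would pass 70% of its speed; a pose out of reach is approached as far as the arm can. A call with a gripper value outside its range is refused whole. "grip" is the closure in counts, from 0 (fully open) to 255 (shut), set as the call begins (left out, the last holds). The fingers move at their own pace and stop on an object; "force" is the grip in N (left out, the last holds). Time passes only in rows, so rows that repeat a pose let the fingers close. It gives the time, the measured TCP pose, the force and the opening at its end, in the units of the state.
- r.read_state(): the state, without advancing time (a new reading comes with each control period).
- r.camera(name): name is "scene" or "side" or "wrist"; returns the picture (400x640x3 uint8, red, green, blue); there is no depth.
- r.calibration(name): a dict with "fx", "fy", "cx", "cy" (pixels), "xyz" and "orientation" of the camera in the world. Camera axes: x right, y up, looking along -z (the intrinsics and any distortion apply to the point x, -y, -z); pixel columns grow to the right and rows downward; lengths in m; the calibration is good to about 2 mm. A picture is of the moment at which its call begins: read the wrist's pose just before it. calibration takes no time and is no camera call; for the wrist camera it gives the pose at the moment of the call.
- r.close_job(): hands the job in, once; it reports no verdict.
The state is a dict: "time": time; "joint_positions": joint angles; "joint_vel": joint speeds; "joint_torque": joint torques, N m; "ee_pos": TCP position; "eef_rot": TCP orientation; "ft_force": force on the tool from outside, world axes, zero at the start; "torque": the same for the moment, N m; "width": finger opening in m.
Only numpy, scipy, OpenCV 4.12 (cv2) and the standard library are available. Lean on these libraries where they do the work, as an engineer would, in place of code of your own. Each camera call takes 0.05 s, during which the arm holds its last target.

TASK

Before the engine is run, open the fume extraction hood on the bench: take the hook pole from its rest, hook it through the eye on the hood's high hatch, pull the hatch out of its catch and, with the hook still in the eye, let it down gently until its weight just rests on its stop. Work the hatch with the pole only, never with the hand or arm, and do not wrench the eye, let the hatch drop or force it down on the stop. Then unhook the pole and lay it back down in both notches of its rest; leave the other things on the bench where they are.

Things in the scene. Friction and masses are not known exactly. Their poses are not given: they have to be found in the camera images.
- hood: Fume extraction hood, fixed: a sheet-metal box 250 mm wide, 200 mm deep, floor 165 mm and top 403 mm above the bench, on two legs. Origin on the bench below the middle of the hatch's hinge line. x is level and points into the hood (as one faces the hatch), y runs along the hinge, z up.
- hatch (a joint): Angle of the hatch (rad), 0 shut, growing as its top swings out (against the hood's x) and down; level at 1.78. Shut, it leans 0.21 back into the hood and a roller catch holds it: 5 to 10 N at the eye pulls it free. Past about 0.3 its weight carries it down (2 to 5 N at the eye). It comes to lie on its stop between 1.30 and 1.95, set by hand, not the same each time.
- hinge (a point): Middle of the hatch's hinge line, along the hood's y, 190 mm above the bench. The hatch is a grey steel panel 220 mm wide, 169 mm high, 5 mm thick, 0.6 to 0.8 kg, hinged along its lower edge on a lightly stiff, damped hinge.
- eye (a point): Centre of the eye: a ring of 6 mm steel bar, 22 mm inside, 35 mm outside, on a short shank in the middle of the hatch's outer face, 145 mm from the hinge line along the panel and 30.5 mm out from its middle plane. Its hole goes along the hood's y, so a pin through it turns freely as the hatch swings. It bears 25 N from the pole.
- pole: Hook pole, 288 mm long, 0.25 kg: flat-sided wooden grip from 85 mm behind the origin to 45 mm before it, 18 mm wide along y, 26 mm high along z; then a 12 mm round steel shaft to 165 mm, then a J hook of 6 mm bar. Origin on the axis, in the grip where it is best held; x along the pole to the hook, z up as it lies in its rest.
- hook (a point): Middle of the hook's cross bar. The hook lies flat in the pole's x-y plane: its 6 mm bar runs along x to 200 mm from the pole's origin, turns square to the pole's -y for 24 mm (between centres; this point is 12 mm along) and turns back towards the grip for 5 mm, where it ends. It enters the eye sideways, along the cross bar.
- rest: Bench rest for the pole, fixed: base 260 x 85 x 12 mm and two notched uprights, 68 mm behind (for the grip) and 120 mm before (for the shaft) the origin along x. Notches 26 mm wide, flaring to about 45 mm; upright tops 92 and 99 mm above the bench. Origin on the bench below the pole's place; x along the lying pole towards the hook end.
- seat (a point): Where the pole's origin lies when the pole is home in its rest: 75 mm above the bench. The pole may lie up to about 20 mm to and fro along its length.
- oil_bottle: Grey oil bottle, 68 mm across, 190 mm high, standing; origin at its underside. Not to be disturbed.
- bolt_tin: Open steel tin, 76 mm across, 60 mm high, standing; origin at its underside. Not to be disturbed.
- spanner: Spanner lying flat on the bench. Not to be disturbed.
- stop (a point): Middle between the two rubber buffers on threaded rods that stop the open hatch, on brackets 60 mm out from the hinge line, 85 mm either side of the middle. This point is on the brackets, 152 mm above the bench; the buffers' tops stand 27 to 63 mm above it. The buffers bear 20 N; the lying hatch presses with 7 to 12 N, and each newton pushed down at the eye adds 2.4 N.

How it is judged:
On the way, in this order (a step that is already met when the one before it is completed fails the run):
1. the hook of the lifted pole is through the eye of the shut hatch (distance between hook and eye below 0.016 m and value of joint hatch below 0.3 rad), for 0.1 s.
2. the hatch is most of the way down with the hook still in the eye (distance between hook and eye below 0.018 m and value of joint hatch above 1.15 rad), for 0.1 s.
At the end, for the whole second after the job is handed in: The hatch hangs open on its stop (beyond 1.25 rad) at rest, and the pole lies still in both notches of its rest: within 30 mm of its seat, within 8 mm of its seated height and within 0.08 rad of the rest's direction (value of joint hatch above 1.25 rad and velocity of joint hatch between -0.05 and 0.05 rad/s and distance between pole and seat below 0.03 m and z of pole in the frame of seat between -0.008 and 0.008 m and angle between the x axis of pole and the x axis of rest, either way round below 0.08 rad and linear speed of pole below 0.02 m/s); the robot touches nothing.
It fails at once if the hatch is dropped or flung: it swings faster than 1.2 rad/s (velocity of joint hatch above 1.2 rad/s).
It fails at once if the eye or hatch is wrenched: more than 25 N between pole and hatch (contact force between pole and hatch above 25 N).
It fails at once if the hatch is forced down on its stop: more than 20 N between hatch and hood (its own weight presses with 7 to 12 N) (contact force between hood and hatch above 20 N).
It fails at once if the hatch is worked with the hand or arm (contact force between any of the fingers, the arm and hatch above 1 N).
It fails at once if a bystander is moved by more than 20 mm (distance of any of oil_bottle, bolt_tin, spanner from where it was at the start of the episode above 0.02 m).
It also fails if it takes over 72 s, if anything falls off the work surface, if the arm or the gripper's body presses on something with over 40 N, if the wrist force passes 120 N, or if a joint passes its speed limit or range.

## Working session

There is one attempt and no reset: what is moved stays moved. The work goes in short steps, Python scripts to look and compute and a tool call to move; the robot and the scene stay as the last step left them, time stands still between calls to the robot, and variables do not carry over. Pictures are saved under pics/ and viewed, and the job is handed in when it is done.

Besides the shell and the picture viewer there is one more tool, called after "Call:" in YAML: its name, and indented under it one key for each argument. drive_tool: Moves the arm, as the interface text tells. Its arguments: {"type":"object","properties":{"motion":{"type":"array","items":{"type":"array","items":{"type":"number"}}},"grip":{"type":"number"},"force":{"type":"number"}},"required":["motion"]}

```bash
mkdir -p pics; ls; cat > h.py <<'E'
from bench import r
import numpy as np, cv2
from scipy.spatial.transform import Rotation as R
def snap(name,fn):
    im=r.camera(name); cv2.imwrite('pics/'+fn,im[:,:,::-1]); return im
def ray(c,u,v):
    d=np.array([(u-c['cx'])/c['fx'],-(v-c['cy'])/c['fy'],-1.0])
    M=R.from_quat(c['orientation']).as_matrix()
    return np.array(c['xyz']),M@d
def onz(c,u,v,z):
    o,d=ray(c,u,v); return o+d*(z-o[2])/d[2]
def proj(c,p):
    M=R.from_quat(c['orientation']).as_matrix()
    q=M.T@(np.array(p)-np.array(c['xyz']))
    return np.array([c['cx']+c['fx']*q[0]/-q[2], c['cy']-c['fy']*q[1]/-q[2]])
def tri(c1,p1,c2,p2):
    o1,d1=ray(c1,*p1);o2,d2=ray(c2,*p2)
    A=np.stack([d1,-d2],1);s=np.linalg.lstsq(A,o2-o1,rcond=None)[0]
    a=o1+s[0]*d1;b=o2+s[1]*d2
    return (a+b)/2,np.linalg.norm(a-b)
E
python3 - <<'E'
from h import *
s=r.read_state()
print({k:np.round(v,4).tolist() for k,v in s.items()})
for n in ['scene','side','wrist']:
    print(n,r.calibration(n)); snap(n,f'{n}0.png')
E
```

```text
pics
{'time': 0.0, 'joint_positions': [-1.2136, 0.3329, -0.0647, 1.461, 0.0216, 1.3499, -0.0885], 'joint_vel': [-0.0007, -0.0014, -0.0022, 0.0009, 0.0006, -0.0015, -0.0002], 'joint_torque': [0.0005, -62.3261, 0.0249, -38.9906, -0.0613, 0.0399, 0.0002], 'ee_pos': [0.2315, 0.5801, 0.2407], 'eef_rot': [0.1329, 0.6945, -0.134, 0.6943], 'ft_force': [0.0159, 0.0818, -0.0956], 'torque': [0.009, -0.0505, -0.0327], 'width': 0.0873}
scene {'fx': 371.22139185029835, 'fy': 371.22139185029835, 'cx': 318.7639770511332, 'cy': 195.15925729528473, 'xyz': array([1.04532788, 0.26723491, 0.84307349]), 'orientation': array([0.18718676, 0.29083871, 0.77565759, 0.52794816])}
side {'fx': 398.3822539831748, 'fy': 398.3822539831748, 'cx': 323.38299027108684, 'cy': 203.20207565439475, 'xyz': array([ 0.14053396, -0.619551  ,  1.02837862]), 'orientation': array([ 0.3646237 , -0.09336424, -0.24631492,  0.89311905])}
wrist {'fx': 289.0967865148728, 'fy': 289.0967865148728, 'cx': 321.57680534074933, 'cy': 193.34507519614473, 'xyz': array([0.15688372, 0.61099139, 0.38359617]), 'orientation': array([-0.1234362 , -0.08264546,  0.55491957,  0.81853375])}
```

View pics/scene0.png

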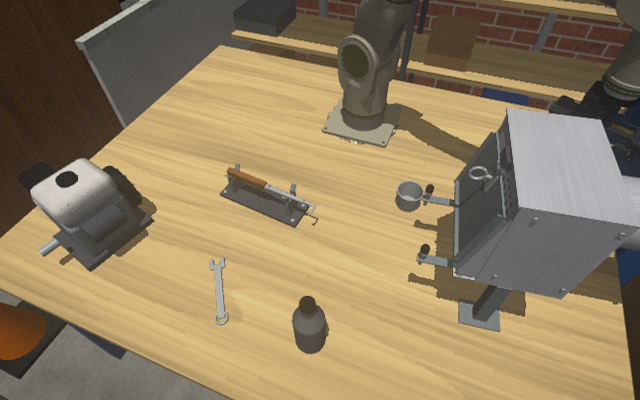

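View pics/side0.png

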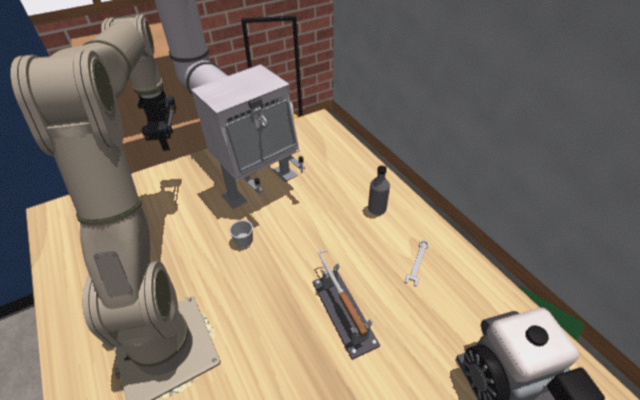

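View pics/wrist0.png

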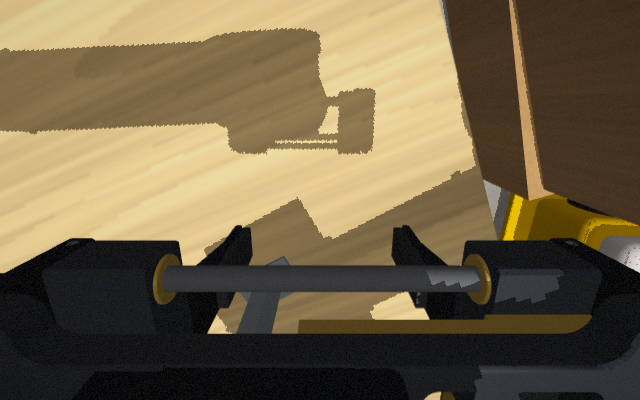

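The scene view shows the pole in its rest (scene ~265,190; side ~345,300), the hood on the left side of the robot with its eye at scene ~(481,172) and side ~(262,120). The bottle, tin and spanner are clear. I'll zoom in next.

```bash
python3 - <<'E'
import cv2
def crop(f,x0,y0,x1,y1,k,o):
    im=cv2.imread('pics/'+f)[y0:y1,x0:x1]
    im=cv2.resize(im,None,fx=k,fy=k,interpolation=cv2.INTER_CUBIC)
    for x in range((x0+9)//10*10,x1,10):
        cv2.putText(im,str(x),((x-x0)*k,8),0,.3,(0,0,255),1); cv2.line(im,((x-x0)*k,10),((x-x0)*k,14),(0,0,255),1)
    for y in range((y0+9)//10*10,y1,10):
        cv2.putText(im,str(y),(0,(y-y0)*k+3),0,.3,(0,0,255),1); cv2.line(im,(20,(y-y0)*k),(24,(y-y0)*k),(0,0,255),1)
    cv2.imwrite('pics/'+o,im)
crop('scene0.png',210,155,330,240,6,'c1.png')
crop('side0.png',300,240,390,360,5,'c2.png')
crop('scene0.png',400,100,530,240,4,'c3.png')
crop('side0.png',190,65,310,205,4,'c4.png')
E
```

```text
(no output)
```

View pics/c1.png

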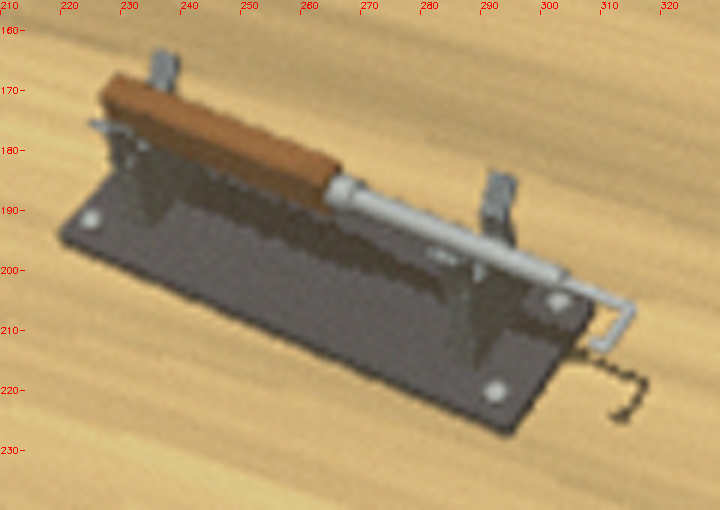

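View pics/c2.png

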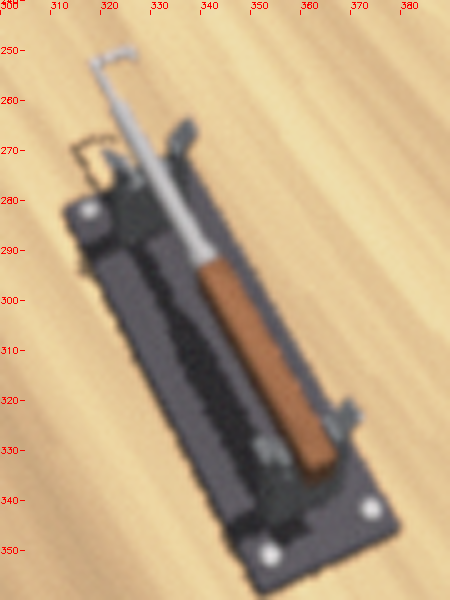

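View pics/c3.png

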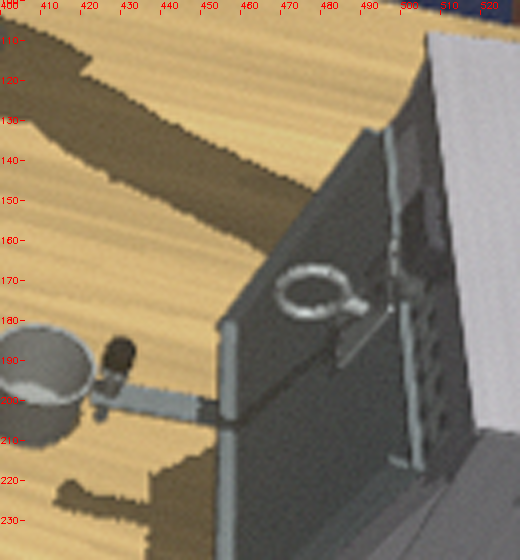

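View pics/c4.png

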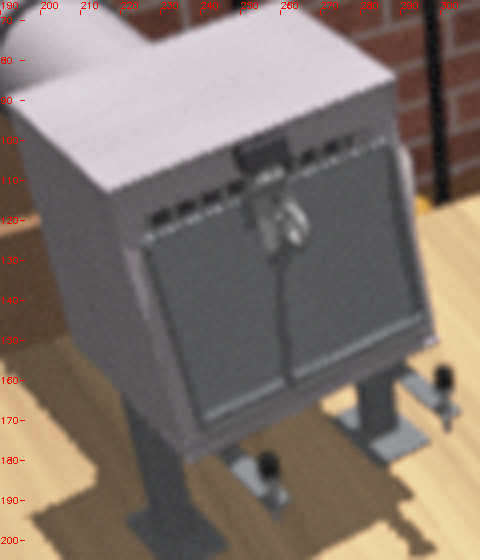

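```bash
python3 - <<'E'
from h import *
c=r.calibration('scene');s=r.calibration('side')
def T(n,a,b): 
    p,e=tri(c,a,s,b); print(n,p.round(4),'gap',round(e,4)); return p
h=T('hookcorner',(314,205.5),(318.5,252.5))
h2=T('hookcorner2',(309.5,212.8),(326.3,250.3))
f=T('ferrule',(266.5,186.5),(340.5,292))
d=(h-f); print('len',np.linalg.norm(d),'yaw',np.degrees(np.arctan2(d[1],d[0])),'pitch',np.degrees(np.arcsin(d[2]/np.linalg.norm(d))))
print('on z .075: ferrule',onz(c,266.5,186.5,.075),onz(s,340.5,292,.075))
print('hook corner',onz(c,314,205.5,.075),onz(s,318.5,252.5,.075))
# base rivets
for a,b in [((224.5,191.5),None),((301.5,205),(317.3,281.7)),((291,220),(373.5,341.5)),(None,(353.5,350.5))]:
    print('screw', a and onz(c,*a,.013), b and onz(s,*b,.013))
e=T('eye',(478,173),(261.5,121))
T('stopA',(429,188),(257,181)) 
T('stopB',(429,188),(300.5,159)) 
T('hatch bottom right',(0,0),(0,0))
# hood face top corners: side image
print('hoodtop corners z.403 side', onz(s,216.5,112,.403),onz(s,288,84,.403))
print('scene top corner', onz(c,506.5,108,.403), onz(c,519,208,.403))
E
```

```text
hookcorner [0.4832 0.0141 0.079 ] gap 0.0003
hookcorner2 [0.5082 0.0113 0.0761] gap 0.0008
ferrule [ 0.4677 -0.1338  0.0792] gap 0.001
len 0.14876384241574211 yaw 84.02910497980768 pitch -0.07427591381039328
on z .075: ferrule [ 0.46497202 -0.13635033  0.075     ] [ 0.46884197 -0.13130456  0.075     ]
hook corner [0.48015912 0.01289735 0.075     ] [0.48471588 0.01664691 0.075     ]
screw [ 0.48106865 -0.27704529  0.013     ] None
screw [ 0.44578283 -0.04190606  0.013     ] [ 0.44967477 -0.03409485  0.013     ]
screw [ 0.50556319 -0.04770738  0.013     ] [ 0.48483028 -0.27203922  0.013     ]
screw None [ 0.42574694 -0.26528079  0.013     ]
eye [0.4904 0.3571 0.3389] gap 0.0035
stopA [0.4184 0.2814 0.1883] gap 0.001
stopB [0.5326 0.2554 0.2724] gap 0.069
hatch bottom right [ 0.3454 -0.5903  0.7755] gap 0.6392
hoodtop corners z.403 side [0.36700637 0.37672333 0.403     ] [0.610825   0.40914972 0.403     ]
scene top corner [0.36574911 0.37534787 0.403     ] [0.6154652  0.40968218 0.403     ]
```

```bash
cat >> h.py <<'E'
def goal(p,yaw=None,st=None):
    """shift (cm) and twist (5deg units) to put TCP at p, tool y axis at yaw(deg, mod 180)"""
    st=st or r.read_state(); M=R.from_quat(st['eef_rot']).as_matrix()
    t=M.T@(np.array(p)-st['ee_pos'])*100
    tw=0
    if yaw is not None:
        cur=np.degrees(np.arctan2(M[1,1],M[0,1])); d=(yaw-cur+90)%180-90
        tw=-d/5*np.sign(-M[2,0])  # tool x down: + twist about x = - yaw
    return np.round(np.append(t,tw),2).tolist()
E
python3 - <<'E'
from h import *
c=r.calibration('scene');s=r.calibration('side')
M=R.from_quat(r.read_state()['eef_rot']).as_matrix();print(M.round(3))
print('tin',onz(c,408,190,.06),onz(s,242,231,.06))
print('bottle top',onz(c,308,301,.19),onz(s,381,171,.19))
print('spanner',onz(c,219,290,.0),onz(s,417,262,.0))
for p in [(.23,.40,.27),(.36,.2,.27),(.462,-.183,.2)]: print(goal(p,174))
E
```

```text
[[-0.     0.371  0.929]
 [-0.001  0.929 -0.371]
 [-1.    -0.001  0.   ]]
tin [0.32324461 0.23171573 0.06      ] [0.32401766 0.22649183 0.06      ]
bottle top [0.77987708 0.12733041 0.19      ] [0.77487941 0.11652603 0.19      ]
spanner [ 0.75642527 -0.12874356  0.        ] [ 0.75797105 -0.12513786  0.        ]
[-2.89, -16.8, 6.53, 14.85]
[-2.87, -30.56, 26.02, 14.85]
[4.16, -62.34, 49.69, 14.85]
```

Call:
drive_tool:
  motion:
    - [-3,-17,6.5,0]
    - [-3,-17,6.5,0]
    - [-3,-17,6.5,0]
    - [-3,-17,6.5,0]
    - [-3,-17,6.5,0]
    - [-3,-17,6.5,0]
    - [-3,-30.5,26,4]
    - [-3,-30.5,26,6]
    - [-3,-30.5,26,8]
    - [-3,-30.5,26,9]
    - [-3,-30.5,26,10]
    - [-3,-30.5,26,10]
    - [-3,-30.5,26,10]
    - [4,-62.3,49.7,12]
    - [4,-62.3,49.7,13]
    - [4,-62.3,49.7,14.8]
    - [4,-62.3,49.7,14.8]
    - [4,-62.3,49.7,14.8]
    - [4,-62.3,49.7,14.8]
    - [4,-62.3,49.7,14.8]

```text
time: 1.82
ee_pos: [0.4346, -0.0785, 0.2206]
eef_rot: [0.525, 0.474, -0.524, 0.475]
ft_force: [1.8, -0.1, -1.3]
width: 0.087
```

```bash
python3 - <<'E'
from h import *
print(goal((.462,-.183,.2),174))
E
```

```text
[2.07, 3.77, 10.12, 0.05]
```

Call:
drive_tool:
  motion:
    - [2,3.8,10.1,0]
    - [2,3.8,10.1,0]
    - [2,3.8,10.1,0]
    - [2,3.8,10.1,0]
    - [2,3.8,10.1,0]
    - [2,3.8,10.1,0]

```text
time: 2.32
ee_pos: [0.4621, -0.1802, 0.2005]
eef_rot: [-0.524, -0.475, 0.525, -0.474]
ft_force: [0.4, -0.2, -0.2]
width: 0.0871
```

```bash
python3 - <<'E'
from h import *
s=r.read_state();print(s['ee_pos'],R.from_quat(s['eef_rot']).as_matrix().round(3),r.calibration('wrist'))
snap('wrist','w1.png')
E
```

```text
[ 0.46205912 -0.18021074  0.20054896] [[-0.001  0.995 -0.1  ]
 [-0.    -0.1   -0.995]
 [-1.    -0.001  0.   ]] {'fx': 289.0967865148728, 'fy': 289.0967865148728, 'cx': 321.57680534074933, 'cy': 193.34507519614473, 'xyz': array([ 0.47036382, -0.09916524,  0.34326793]), 'orientation': array([-0.1483468 ,  0.00735808, -0.04922243,  0.98768226])}
```

View pics/w1.png

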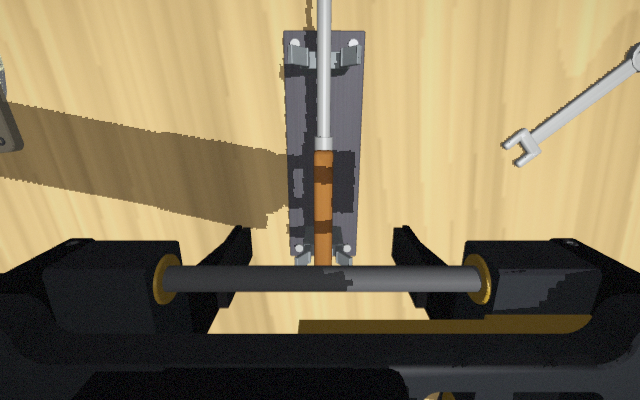

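The wrist view shows the pole nicely in line: grip front edge at about (323.5,151), shaft top at (324,20), rest screws at (294,43),(353,43),(299,248),(347,248).

```bash
python3 - <<'E'
from h import *
c=r.calibration('wrist')
for n,u,v,z in [('gripfront',323.5,151,.088),('shaft',324,20,.081),('shaft2',323.5,120,.081),('s1',294,43,.014),('s2',353,43,.014),('s3',299,248,.014),('s4',347,248,.014)]:
    print(n,onz(c,u,v,z).round(4))
im=cv2.imread('pics/w1.png');hsv=cv2.cvtColor(im,cv2.COLOR_BGR2HSV)
E
```

```text
gripfront [ 0.4682 -0.138   0.088 ]
shaft [ 0.4787 -0.0344  0.081 ]
shaft2 [ 0.4708 -0.1118  0.081 ]
s1 [ 0.4482 -0.0357  0.014 ]
s2 [ 0.5086 -0.0417  0.014 ]
s3 [ 0.4249 -0.2686  0.014 ]
s4 [ 0.4854 -0.2746  0.014 ]
```

Call:
drive_tool:
  motion:
    - [4,0.2,0.3,0]
    - [8,0.2,0.3,0]
    - [11,0.2,0.3,0]
    - [12.5,0.2,0.3,0]
    - [12.5,0.2,0.3,0]
    - [12.5,0.2,0.3,0]

```text
time: 2.87
ee_pos: [0.4635, -0.1832, 0.0759]
eef_rot: [-0.524, -0.475, 0.524, -0.474]
ft_force: [-0.2, -0.5, 1.2]
width: 0.0867
```

Call:
drive_tool:
  motion:
    - [0,0,0,0]
    - [0,0,0,0]
    - [0,0,0,0]
    - [0,0,0,0]
    - [0,0,0,0]
    - [0,0,0,0]
    - [0,0,0,0]
    - [0,0,0,0]
    - [0,0,0,0]
    - [0,0,0,0]
    - [0,0,0,0]
    - [0,0,0,0]
  grip: 255
  force: 60

```text
time: 3.87
ee_pos: [0.4634, -0.1842, 0.0758]
eef_rot: [-0.524, -0.474, 0.525, -0.474]
ft_force: [0.0, -0.4, 0.3]
width: 0.0176
```

Call:
drive_tool:
  motion:
    - [-3,0,0,0]
    - [-6,0,0,0]
    - [-10,0,0,0]
    - [-14,0,0,0]
    - [-18,0,0,0]
    - [-22,0,0,0]
    - [-22,0,0,0]
    - [-22,0,0,0]

```text
time: 4.53
ee_pos: [0.4642, -0.1845, 0.2973]
eef_rot: [0.525, 0.474, -0.523, 0.475]
ft_force: [0.4, 0.7, -3.6]
width: 0.0176
```

```bash
python3 - <<'E'
from h import *
s=r.read_state();print(s['ee_pos'],s['ft_force'],s['torque'])
snap('wrist','w2.png')
def tcp(hook,yaw):
    a=np.radians(yaw);x=np.array([np.cos(a),np.sin(a),0]);y=np.array([-np.sin(a),np.cos(a),0])
    return np.array(hook)-.2*x+.012*y
eye=np.array([.4904,.357,.3385]);yaw=97.6;a=np.radians(yaw)
hx=np.array([np.cos(a),np.sin(a),0]);hy=np.array([-np.sin(a),np.cos(a),0])
for lat in (.045,0):
    t=tcp(eye+lat*hy-0.02*hx*(lat>0),yaw);print(t,goal(t,yaw+90))
E
```

```text
[ 0.46423021 -0.18445368  0.29727123] [ 0.44086539  0.72393996 -3.57029437] [-0.11462585  0.07146644 -0.0597137 ]
[0.46299712 0.13139397 0.3385    ] [-4.29, -3.2, -31.39, -2.67]
[0.50495669 0.15716982 0.3385    ] [-4.28, 0.72, -34.37, -2.67]
```

View pics/w2.png

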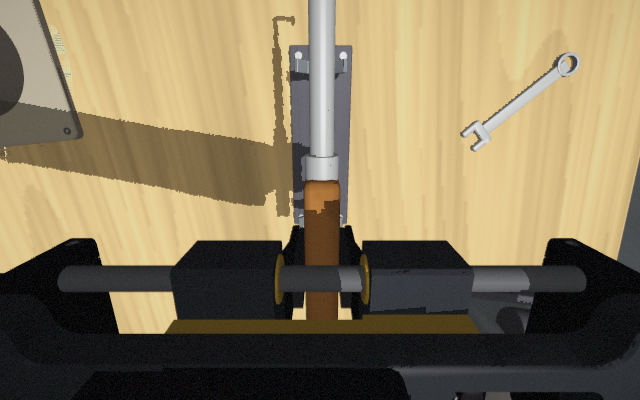

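Call:
drive_tool:
  motion:
    - [-2,-1,-4,-0.5]
    - [-4,-2,-8,-1]
    - [-4.3,-3,-12,-2]
    - [-4.3,-3.2,-16,-2.7]
    - [-4.3,-3.2,-20,-2.7]
    - [-4.3,-3.2,-24,-2.7]
    - [-4.3,-3.2,-27,-2.7]
    - [-4.3,-3.2,-28,-2.7]
    - [-4.3,-3.2,-28,-2.7]
    - [-4.3,-3.2,-28,-2.7]

```text
time: 5.42
ee_pos: [0.4593, 0.0971, 0.337]
eef_rot: [0.464, 0.533, -0.466, 0.532]
ft_force: [0.7, -1.0, -2.8]
width: 0.0171
```

```bash
cat >> h.py <<'E'
def crop(f,x0,y0,x1,y1,k,o):
    im=cv2.imread('pics/'+f)[y0:y1,x0:x1]
    im=cv2.resize(im,None,fx=k,fy=k,interpolation=cv2.INTER_CUBIC)
    for x in range((x0+9)//10*10,x1,10):
        cv2.putText(im,str(x),((x-x0)*k,8),0,.3,(0,0,255),1); cv2.line(im,((x-x0)*k,10),((x-x0)*k,14),(0,0,255),1)
    for y in range((y0+9)//10*10,y1,10):
        cv2.putText(im,str(y),(0,(y-y0)*k+3),0,.3,(0,0,255),1); cv2.line(im,(20,(y-y0)*k),(24,(y-y0)*k),(0,0,255),1)
    cv2.imwrite('pics/'+o,im)
E
python3 - <<'E'
from h import *
s=r.read_state();M=R.from_quat(s['eef_rot']).as_matrix();print(s['ee_pos'],M.round(3).tolist(),np.degrees(np.arctan2(-M[1,2],-M[0,2])))
snap('scene','s3.png');snap('side','d3.png');crop('s3.png',400,80,540,240,4,'c5.png');crop('d3.png',190,65,330,205,4,'c6.png')
E
```

```text
[0.45929414 0.09714682 0.33703026] [[-0.003, 0.991, 0.135], [-0.002, 0.135, -0.991], [-1.0, -0.003, 0.002]] 97.7654778086021
```

View pics/c5.png

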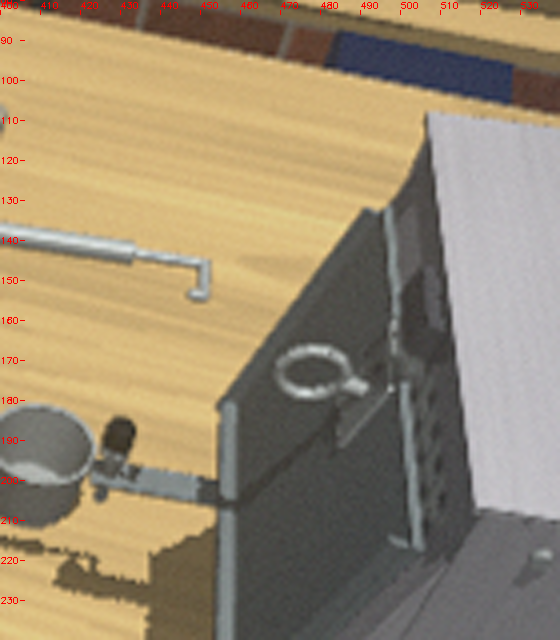

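View pics/c6.png

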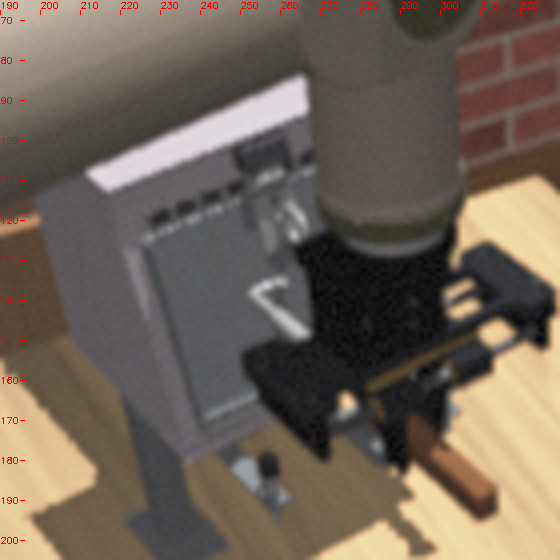

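Scene: hook cross bar middle at (449.5,150), ring centre (477,173). Side: hook mid (254.5,136.5), ring ~(261.3,121).

```bash
python3 - <<'E'
from h import *
c=r.calibration('scene');s=r.calibration('side')
st=r.read_state();M=R.from_quat(st['eef_rot']).as_matrix()
hk=np.array(st['ee_pos'])+M@[0,.012,-.2]; print('hook FK',hk)
print('proj FK',proj(c,hk),proj(s,hk))
hm,e1=tri(c,(449.5,150),s,(254.5,136.5));ey,e2=tri(c,(477,173),s,(261.3,121))
print(hm,e1,ey,e2)
print('scene onz hook .337',onz(c,449.5,150,hk[2]),'eye',onz(c,477,173,.338),'side hook',onz(s,254.5,136.5,hk[2]),'eye',onz(s,261.3,121,.338))
a=np.radians(97.6);hx=np.array([np.cos(a),np.sin(a)]);hy=np.array([-np.sin(a),np.cos(a)])
d=(onz(c,477,173,.338)-onz(c,449.5,150,hk[2]))[:2];print('scene rel hx,hy',d@hx,d@hy)
d=(ey-hm);print('tri rel',d[:2]@hx,d[:2]@hy,d[2])
# ring pixels
for t in np.linspace(0,2*np.pi,9)[:-1]:
    p=ey*1; p[2]=.338; q=p+.0145*np.array([np.cos(t)*hx[0],np.cos(t)*hx[1],np.sin(t)]); print(proj(c,q).round(1),proj(s,q).round(1))
E
python3 -c "
from h import *
crop('s3.png',440,130,510,190,10,'c7.png');crop('d3.png',240,95,275,145,12,'c8.png')"
```

```text
hook FK [0.445031   0.29575335 0.33779247]
proj FK [449.173059   149.42616764] [256.4653227  136.75407794]
[0.44181891 0.29830188 0.33635   ] 0.004864200570956119 [0.48997371 0.35605109 0.33887116] 0.005304026580902571
scene onz hook .337 [0.44648485 0.29662207 0.33779247] eye [0.49211429 0.35428781 0.338     ] side hook [0.44065494 0.29987899 0.33779247] eye [0.48999183 0.36128494 0.338     ]
scene rel hx,hy 0.051124394982934696 -0.05285528002949778
tri rel 0.05087313632844798 -0.05536948847687637 0.002521162861413906
[486.2 173.8] [259.5 119.7]
[485.6 169.5] [259.8 117.5]
[480.6 167. ] [261.4 117.8]
[474.1 167.7] [263.4 120.5]
[470.  171.2] [264.6 124. ]
[470.8 175.3] [264.2 126.2]
[475.7 177.8] [262.6 125.9]
[482.1 177.2] [260.6 123.2]
```

View pics/c7.png

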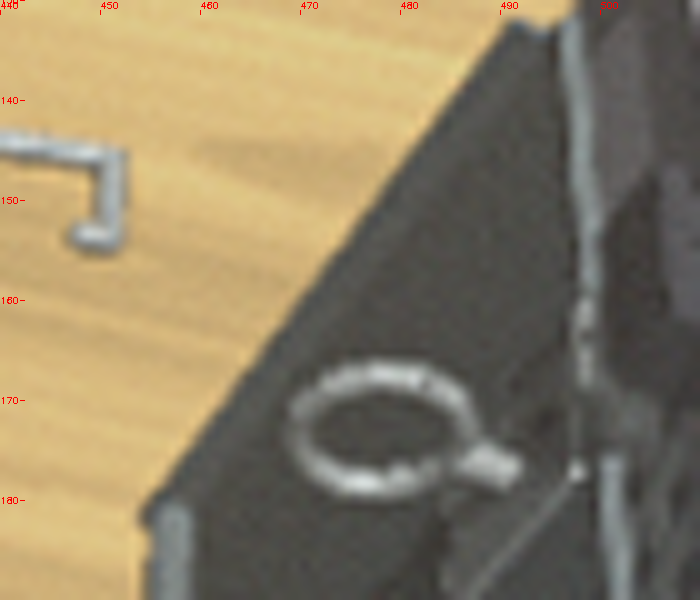

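View pics/c8.png

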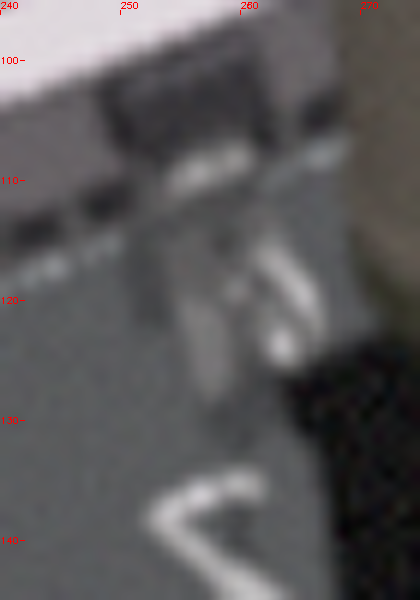

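```bash
python3 - <<'E'
from h import *
c=r.calibration('scene');s=r.calibration('side')
hm,e1=tri(c,(450.5,149.8),s,(256,136.8));ey,e2=tri(c,(478,172.8),s,(262.3,121))
print(hm,e1,ey,e2)
a=np.radians(97.6);hx=np.array([np.cos(a),np.sin(a)]);hy=np.array([-np.sin(a),np.cos(a)])
d=(ey-hm);print('tri rel',d[:2]@hx,d[:2]@hy,d[2])
d=(onz(c,478,172.8,.338)-onz(c,450.5,149.8,.3375))[:2];print('scene rel hx,hy',d@hx,d@hy)
# hood yaw: hatch edges/top corners in each cam
print(proj(c,hm+[hx[0]*.01,hx[1]*.01,0])-proj(c,hm),proj(c,hm+[hy[0]*.01,hy[1]*.01,0])-proj(c,hm),proj(c,hm+[0,0,.01])-proj(c,hm))
E
```

```text
[0.4442223  0.29822693 0.33664751] 0.000628593281438307 [0.49185985 0.35620934 0.33965263] 0.0015037905063179768
tri rel 0.0511726944242868 -0.054887615952048344 0.0030051226590826485
scene rel hx,hy 0.05097340726161739 -0.053278866042509886
[5.2037536  0.78828142] [ 0.12312506 -3.31710148] [ 1.28830102 -3.77659291]
```

Call:
drive_tool:
  motion:
    - [-0.1,0.5,-2,0]
    - [-0.2,1.5,-4,0]
    - [-0.2,2.5,-5.1,0]
    - [-0.2,2.5,-5.1,0]
    - [-0.2,2.5,-5.1,0]
    - [-0.2,2.5,-5.1,0]

```text
time: 6.02
ee_pos: [0.4777, 0.1498, 0.3407]
eef_rot: [0.466, 0.532, -0.466, 0.532]
ft_force: [0.1, 0.4, -3.7]
width: 0.0173
```

```bash
python3 - <<'E'
from h import *
s=r.read_state();M=R.from_quat(s['eef_rot']).as_matrix();print(s['ee_pos'],s['ft_force'])
snap('scene','s4.png');snap('side','d4.png');snap('wrist','w4.png')
crop('s4.png',440,130,510,190,10,'c9.png');crop('d4.png',240,95,275,145,12,'c10.png')
E
```

```text
[0.477716   0.14979734 0.34068536] [ 0.09270747  0.43598548 -3.66190337]
```

View pics/c9.png

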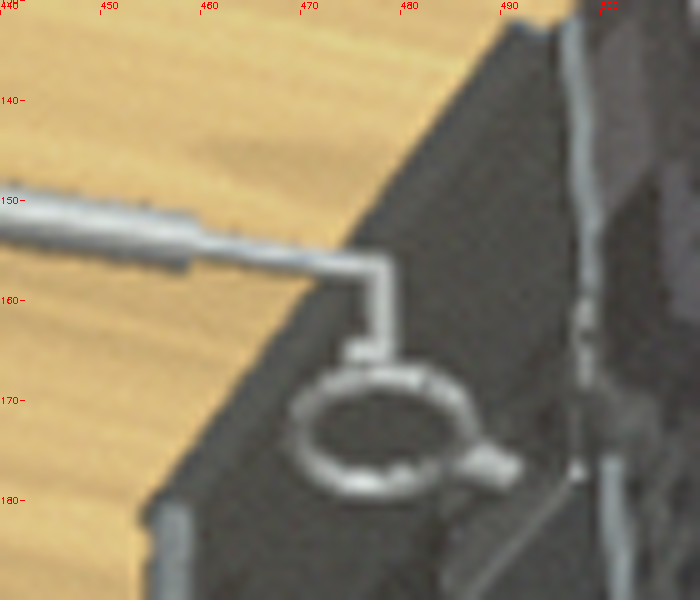

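View pics/c10.png

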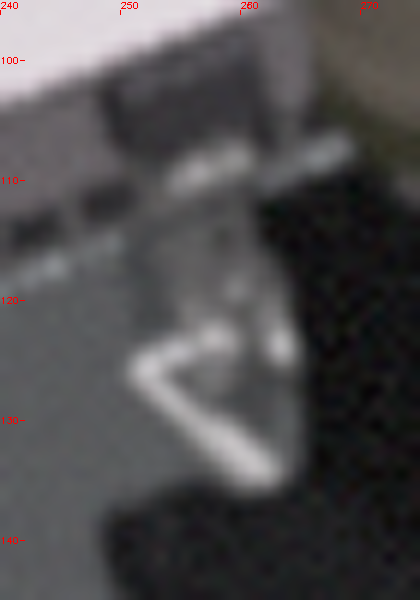

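View pics/w4.png

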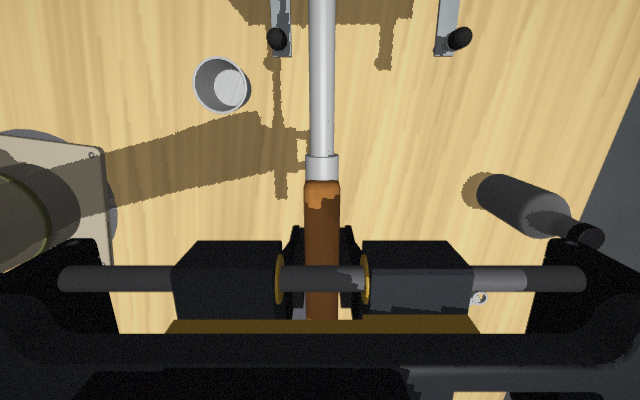

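```bash
python3 - <<'E'
from h import *
c=r.calibration('scene');s=r.calibration('side')
hm,e1=tri(c,(477.5,160.8),s,(254.3,124));ey,e2=tri(c,(478,172.8),s,(262.3,121))
a=np.radians(97.6);hx=np.array([np.cos(a),np.sin(a)]);hy=np.array([-np.sin(a),np.cos(a)])
print(hm,e1,ey,e2)
d=(ey-hm);print('tri rel',d[:2]@hx,d[:2]@hy,d[2])
d=(onz(c,478,172.8,.338)-onz(c,477.5,160.8,.341))[:2];print('scene rel hx,hy',d@hx,d@hy)
st=r.read_state();M=R.from_quat(st['eef_rot']).as_matrix()
print('FK',np.array(st['ee_pos'])+M@[0,.012,-.2])
for k,(a1,b) in {'hx':(hx,0),'hy':(hy,0)}.items(): print(k,proj(s,hm+[a1[0]*.01,a1[1]*.01,0])-proj(s,hm))
print('z',proj(s,hm+[0,0,.01])-proj(s,hm))
E
```

```text
[0.46334461 0.3508794  0.34257658] 0.0007075755807272406 [0.49185985 0.35620934 0.33965263] 0.0015037905063179768
tri rel 0.0015117952937871396 -0.028969659228434717 -0.0029239505169769697
scene rel hx,hy 0.001187957729177204 -0.029396475963794206
FK [0.46293242 0.35016178 0.34111029]
hx [-1.736802   -1.49236453]
hy [-2.88688439  1.2274789 ]
z [-0.46102949 -2.82617496]
```

Call:
drive_tool:
  motion:
    - [0.25,0.2,-0.2,0]
    - [0.25,0.5,-0.2,0]
    - [0.25,0.8,-0.2,0]
    - [0.25,1.1,-0.2,0]
    - [0.25,1.3,-0.2,0]
    - [0.25,1.5,-0.2,0]
    - [0.25,1.6,-0.2,0]

```text
time: 6.75
ee_pos: [0.4935, 0.1556, 0.3383]
eef_rot: [0.465, 0.533, -0.465, 0.533]
ft_force: [-0.8, 0.3, -2.2]
width: 0.0173
```

```bash
python3 - <<'E'
from h import *
s=r.read_state();print(s['ee_pos'],s['ft_force'])
snap('scene','s5.png');snap('side','d5.png')
crop('s5.png',440,130,510,190,10,'c11.png');crop('d5.png',240,95,275,145,12,'c12.png')
E
```

```text
[0.49354538 0.1556489  0.33827136] [-0.7698483   0.30866583 -2.15055267]
```

View pics/c11.png

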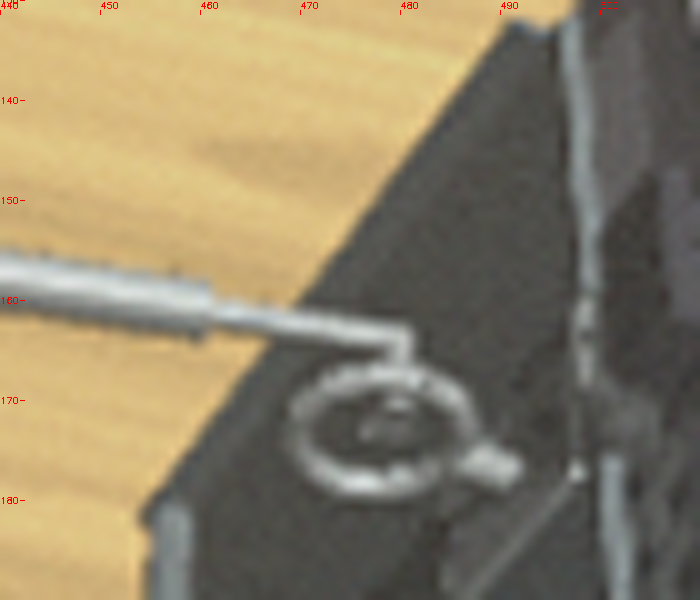

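View pics/c12.png

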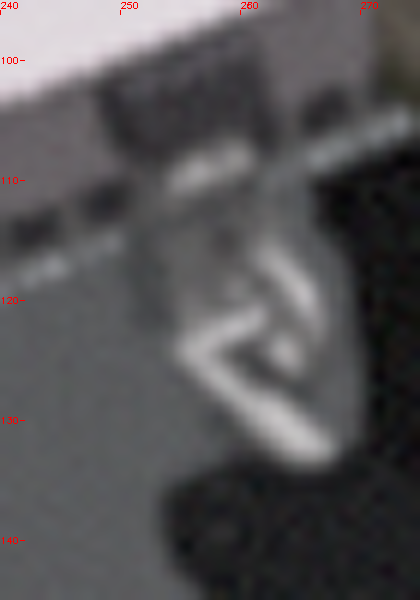

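The hook tip is inside the ring, passing through freely; continuing the insertion.

Call:
drive_tool:
  motion:
    - [0,0.3,0,0]
    - [0,0.6,0,0]
    - [0,0.9,0,0]
    - [0,1.2,0,0]
    - [0,1.3,0,0]
    - [0,1.3,0,0]
    - [0,1.3,0,0]

```text
time: 7.43
ee_pos: [0.5061, 0.1574, 0.3383]
eef_rot: [0.465, 0.533, -0.465, 0.533]
ft_force: [0.3, 0.1, -2.4]
width: 0.0174
```

```bash
python3 - <<'E'
from h import *
s=r.read_state();print(s['ee_pos'],s['ft_force'],s['torque'])
snap('scene','s6.png')
crop('s6.png',440,130,510,190,10,'c13.png')
s=r.read_state();print(s['ee_pos'],s['ft_force'])
E
```

```text
[0.50614395 0.15738351 0.33826721] [ 0.29040844  0.10588603 -2.38503166] [-0.08984266  0.02506912  0.02425763]
[0.50610846 0.15738007 0.33832599] [ 0.56862848 -0.94081453 -2.37496771]
```

View pics/c13.png

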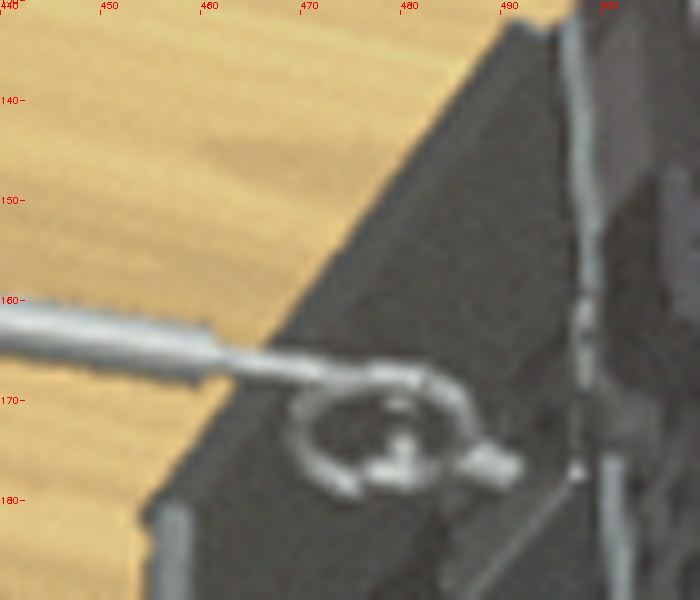

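Call:
drive_tool:
  motion:
    - [0,0,0.3,0]
    - [0,0,0.6,0]
    - [0,0,0.8,0]
    - [0,0,1.0,0]
    - [0,0,1.2,0]
    - [0,0,1.4,0]

```text
time: 7.98
ee_pos: [0.5079, 0.1439, 0.3384]
eef_rot: [0.465, 0.533, -0.465, 0.532]
ft_force: [-0.9, 6.0, -1.6]
width: 0.0176
```

```bash
python3 - <<'E'
from h import *
s=r.read_state();print(s['ee_pos'],s['ft_force'],s['torque'])
E
```

```text
[0.50794736 0.14390218 0.33840713] [-0.8705899   6.00234341 -1.5920976 ] [ 1.30713893  0.11878296 -0.03490723]
```

Call:
drive_tool:
  motion:
    - [0,0,0.15,0]
    - [0,0,0.3,0]
    - [0,0,0.45,0]
    - [0,0,0.6,0]
    - [0,0,0.8,0]

```text
time: 8.4
ee_pos: [0.509, 0.1359, 0.3383]
eef_rot: [0.465, 0.533, -0.465, 0.533]
ft_force: [-0.3, 0.1, -3.1]
width: 0.0174
```

```bash
python3 - <<'E'
from h import *
s=r.read_state();print(s['ee_pos'],s['ft_force'],s['torque'])
snap('scene','s7.png');snap('side','d7.png')
crop('s7.png',420,110,530,200,7,'c14.png');crop('d7.png',200,65,320,205,4,'c15.png')
E
```

```text
[0.50900961 0.13586529 0.33828448] [-0.34556129  0.0797729  -3.09502406] [-0.06480294  0.03182109  0.02658301]
```

View pics/c14.png

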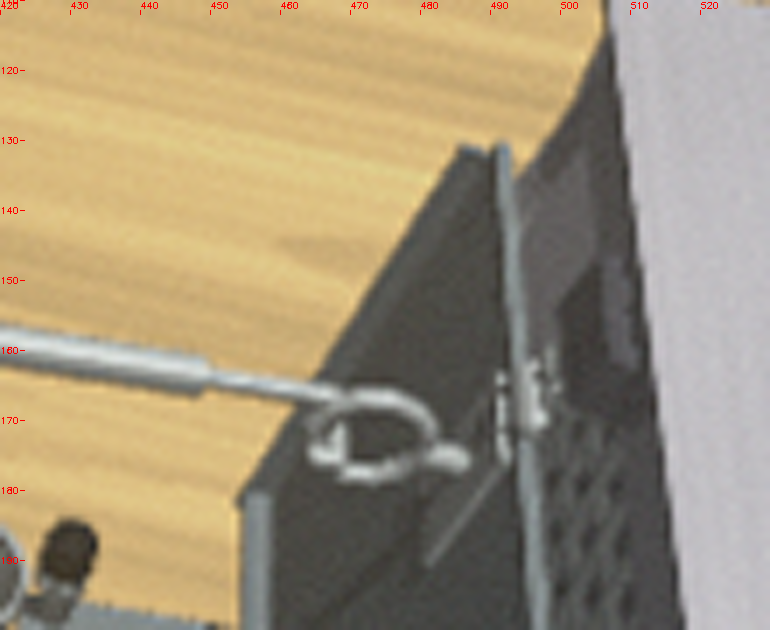

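Call:
drive_tool:
  motion:
    - [0.05,0,0.2,0]
    - [0.1,0,0.5,0]
    - [0.15,0,0.8,0]
    - [0.2,0,1.1,0]
    - [0.25,0,1.4,0]
    - [0.3,0,1.7,0]
    - [0.3,0,1.9,0]
    - [0.3,0,1.9,0]

```text
time: 9.17
ee_pos: [0.5117, 0.1159, 0.3354]
eef_rot: [0.465, 0.532, -0.465, 0.532]
ft_force: [1.0, -0.5, -2.5]
width: 0.0176
```

```bash
cat > look.py <<'E'
import sys
from h import *
t=sys.argv[1]
s=r.read_state();print(s['time'],s['ee_pos'],s['ft_force'],s['torque'])
snap('scene',f's{t}.png')
x0,y0,x1,y1,k=map(int,sys.argv[2:7]) 
crop(f's{t}.png',x0,y0,x1,y1,k,f'cs{t}.png')
E
python3 look.py 8 420 110 530 200 7
```

```text
9.1667 [0.51174428 0.11592005 0.33536099] [ 0.97007883 -0.54406591 -2.51852896] [-0.0679077  -0.01415829 -0.01036489]
```

View pics/cs8.png

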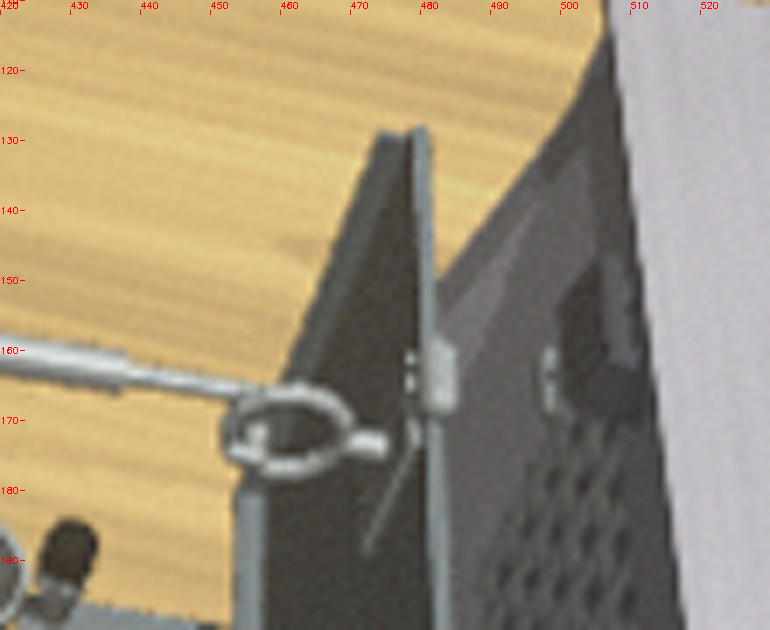

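```bash
python3 - <<'E'
from h import *
snap('side','d8.png');crop('d8.png',235,95,295,155,10,'c16.png')
E
```

```text
(no output)
```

View pics/c16.png

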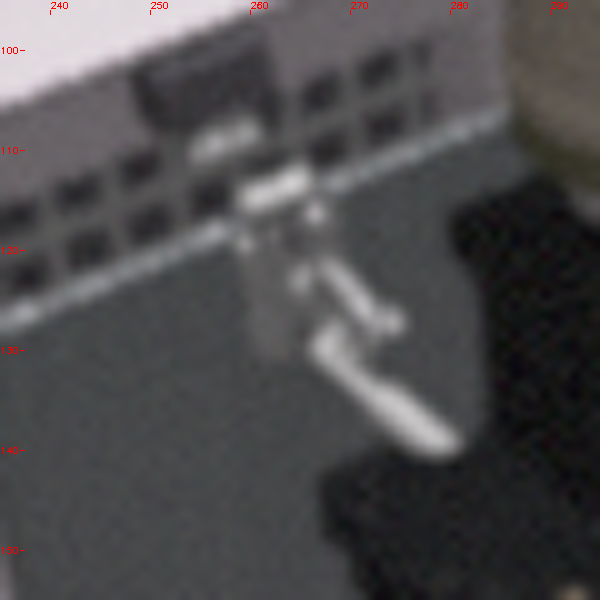

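Call:
drive_tool:
  motion:
    - [-0.2,0,0,0]
    - [-0.4,0,0,0]
    - [-0.5,0,0.1,0]
    - [-0.5,0,0.2,0]
    - [-0.45,0,0.4,0]
    - [-0.45,0,0.5,0]

```text
time: 9.77
ee_pos: [0.5123, 0.1115, 0.3397]
eef_rot: [0.465, 0.533, -0.465, 0.533]
ft_force: [-0.3, 0.5, -2.7]
width: 0.0173
```

```bash
python3 look.py 9 420 110 530 200 7
```

```text
9.7667 [0.51231711 0.1115228  0.33967486] [-0.29308734  0.45269149 -2.66470612] [-0.07701254  0.01102781 -0.05375576]
```

View pics/cs9.png

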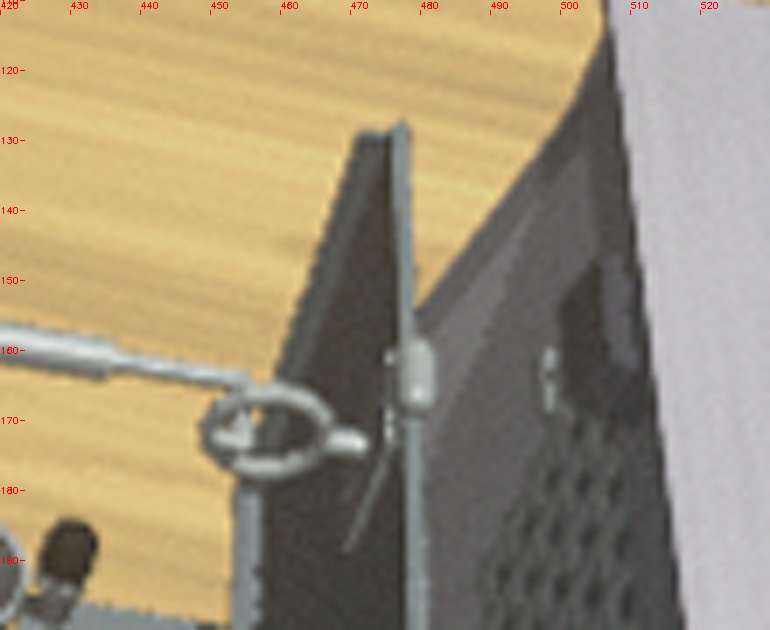

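Call:
drive_tool:
  motion:
    - [0,0,0.1,0]
    - [0,0,0.2,0]
    - [0.05,0,0.3,0]
    - [0.1,0,0.4,0]
    - [0.1,0,0.5,0]
    - [0.1,0,0.5,0]

```text
time: 10.32
ee_pos: [0.513, 0.1065, 0.3388]
eef_rot: [0.465, 0.533, -0.465, 0.533]
ft_force: [-0.5, -0.4, -3.0]
width: 0.0172
```

```bash
python3 look.py 10 400 110 530 200 6
```

```text
10.3167 [0.51300369 0.10651242 0.33878616] [-0.53052474 -0.44327387 -3.04543498] [-0.09436684  0.0593709   0.01543621]
```

View pics/cs10.png

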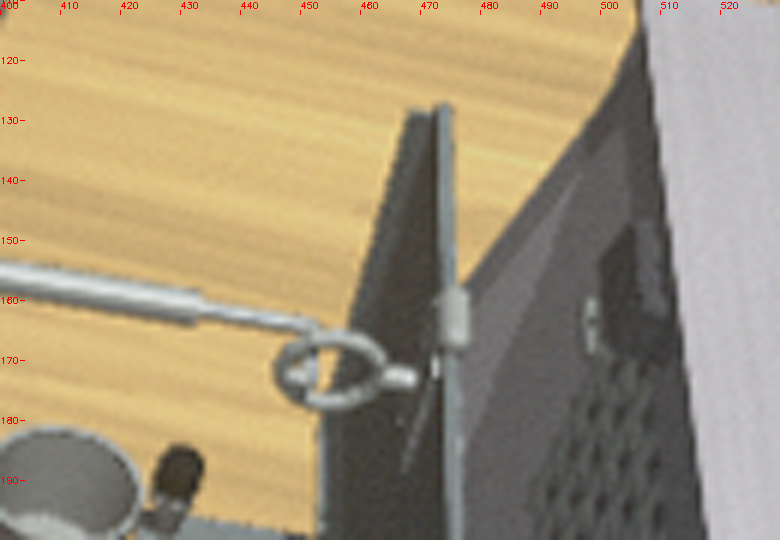

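Call:
drive_tool:
  motion:
    - [0,0,0.1,0]
    - [0.05,0,0.2,0]
    - [0.1,0,0.3,0]
    - [0.1,0,0.4,0]
    - [0.1,0,0.4,0]
    - [0.1,0,0.4,0]

```text
time: 10.87
ee_pos: [0.5135, 0.1028, 0.3378]
eef_rot: [0.465, 0.533, -0.465, 0.533]
ft_force: [-0.1, -1.0, -3.2]
width: 0.0173
```

```bash
python3 look.py 11 400 110 530 200 6
```

```text
10.8667 [0.51353829 0.10275912 0.33784783] [-0.0551017  -1.04205629 -3.21110084] [-0.16163867  0.06283473 -0.01726474]
```

View pics/cs11.png

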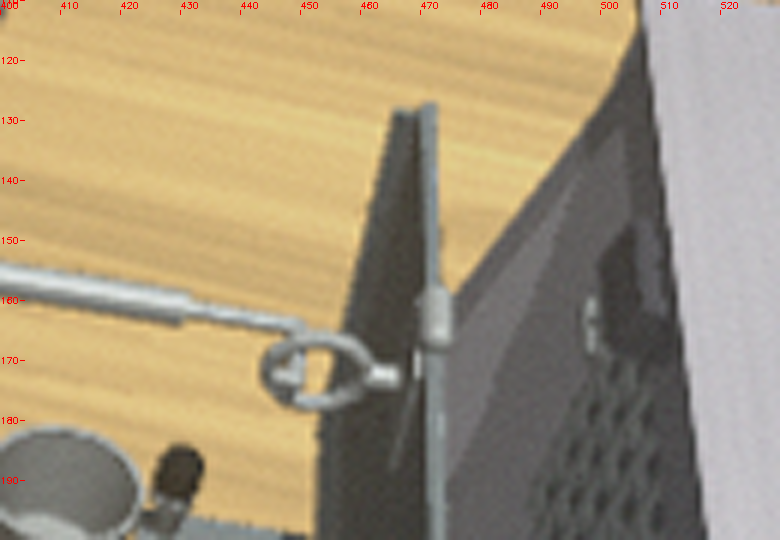

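Call:
drive_tool:
  motion:
    - [0,0,0,0]
    - [0,0,0,0]
    - [0,0,0,0]
    - [0,0,0,0]

```text
time: 11.25
ee_pos: [0.5135, 0.1029, 0.3379]
eef_rot: [0.465, 0.533, -0.465, 0.533]
ft_force: [-0.6, -0.4, -4.0]
width: 0.0174
```

```bash
python3 look.py 12 400 110 530 200 6
```

```text
11.25 [0.51354403 0.10294565 0.33787029] [-0.63836499 -0.42879279 -3.9537289 ] [-0.11626116  0.02038724  0.00532491]
```

View pics/cs12.png

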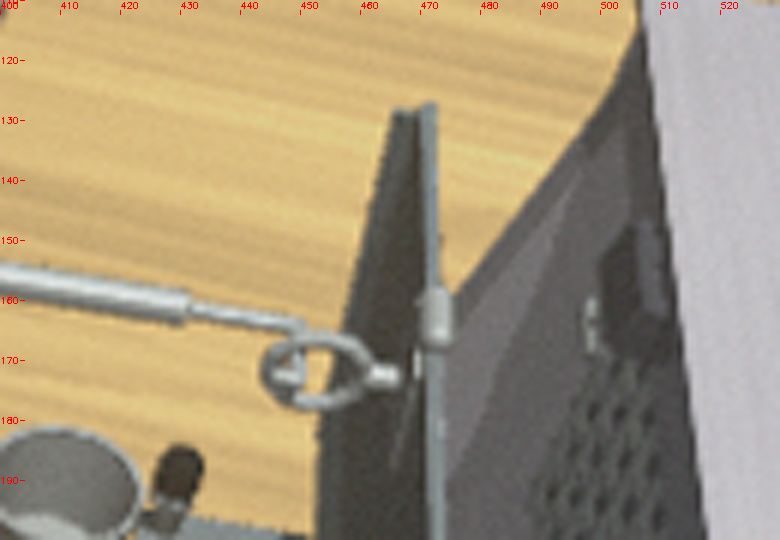

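Call:
drive_tool:
  motion:
    - [0,0,0.1,0]
    - [0.05,0,0.2,0]
    - [0.1,0,0.3,0]
    - [0.1,0,0.4,0]
    - [0.1,0,0.4,0]
    - [0.1,0,0.4,0]

```text
time: 11.8
ee_pos: [0.5141, 0.0988, 0.3369]
eef_rot: [0.465, 0.533, -0.465, 0.533]
ft_force: [0.6, -0.2, -2.6]
width: 0.0177
```

```bash
python3 look.py 13 400 110 530 200 6
```

```text
11.8 [0.51410328 0.09882102 0.33689157] [ 0.6419728  -0.23951197 -2.56184115] [-0.11467981  0.03157929  0.0284655 ]
```

View pics/cs13.png

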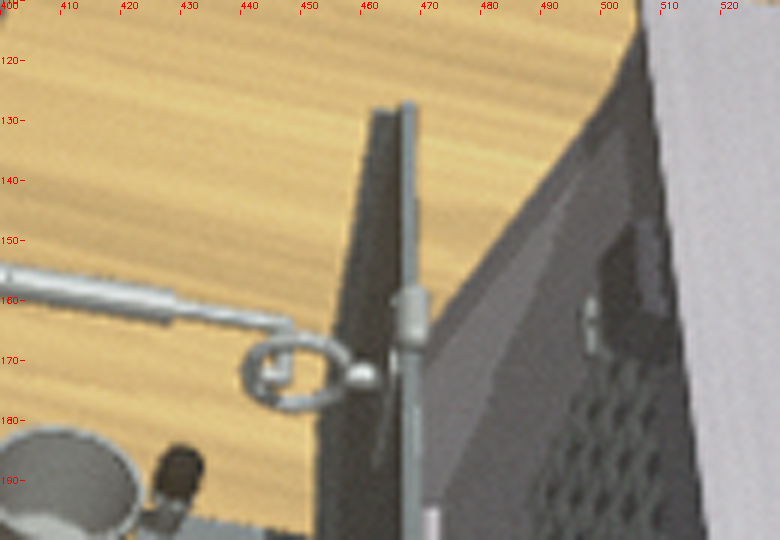

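Call:
drive_tool:
  motion:
    - [0,0,0,0]
    - [0,0,0,0]
    - [0,0,0,0]
    - [0,0,0,0]

```text
time: 12.18
ee_pos: [0.5141, 0.099, 0.3369]
eef_rot: [0.465, 0.533, -0.465, 0.533]
ft_force: [-1.2, -0.9, -2.0]
width: 0.0174
```

```bash
python3 look.py 14 400 110 530 200 6
```

```text
12.1833 [0.51408734 0.09895539 0.33689283] [-1.21704612 -0.92364985 -1.9677573 ] [-0.0984474   0.0080894   0.00150551]
```

View pics/cs14.png

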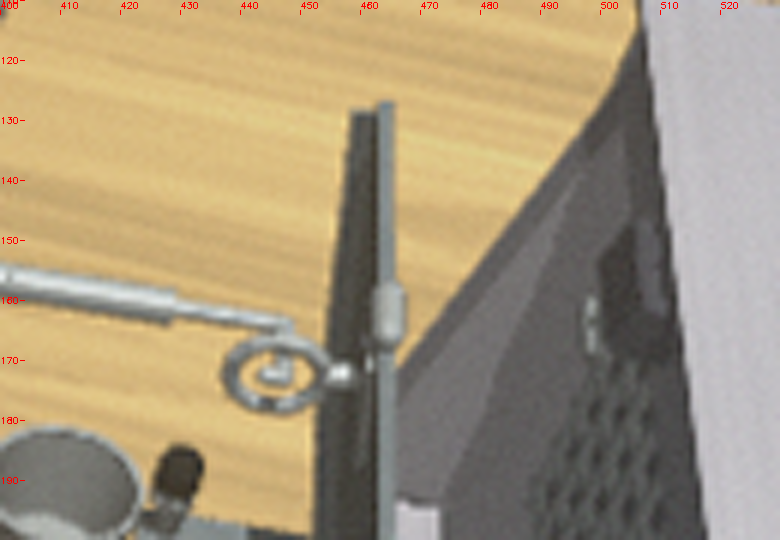

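Call:
drive_tool:
  motion:
    - [0,0,0,0]
    - [0,0,0,0]
    - [0,0,0,0]
    - [0,0,0,0]
    - [0,0,0,0]
    - [0,0,0,0]

```text
time: 12.73
ee_pos: [0.514, 0.0989, 0.3368]
eef_rot: [0.465, 0.533, -0.465, 0.533]
ft_force: [-0.3, -0.5, -2.7]
width: 0.0176
```

```bash
python3 look.py 15 400 110 530 200 6
```

```text
12.7333 [0.5140468  0.09891551 0.33681051] [-0.2626866  -0.54111298 -2.67338783] [-0.225664    0.03640997 -0.02429974]
```

View pics/cs15.png

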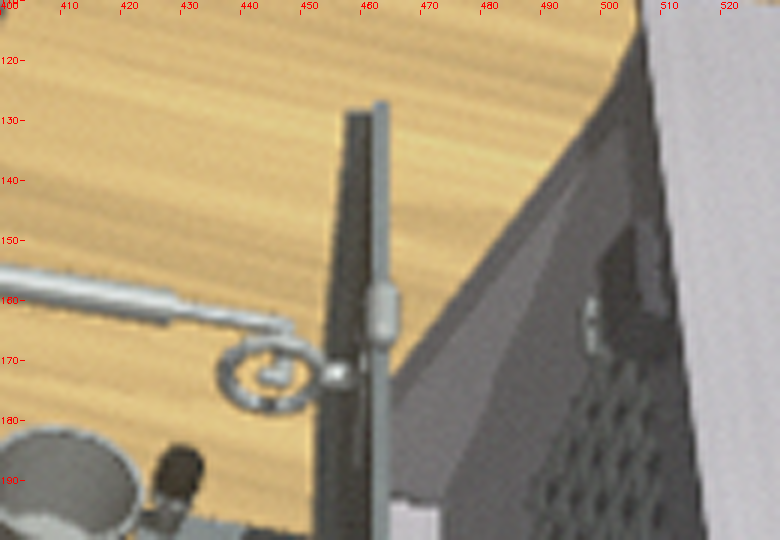

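```bash
python3 - <<'E'
import numpy as np
for i,p in enumerate(np.arange(.371,1.75,.035)):
    rho=max(.150,.158-.008*i/4)
    print(i,round(p,3),'tx',round((.1473-rho*np.cos(p))*100,2),'tz',round((rho*np.sin(p)-.0573)*100,2))
E
```

```text
0 0.371 tx 0.0 tz -0.0
1 0.406 tx 0.4 tz 0.43
2 0.441 tx 0.8 tz 0.84
3 0.476 tx 1.22 tz 1.24
4 0.511 tx 1.65 tz 1.61
5 0.546 tx 1.91 tz 2.06
6 0.581 tx 2.19 tz 2.5
7 0.616 tx 2.49 tz 2.94
8 0.651 tx 2.8 tz 3.36
9 0.686 tx 3.12 tz 3.77
10 0.721 tx 3.46 tz 4.17
11 0.756 tx 3.82 tz 4.56
12 0.791 tx 4.18 tz 4.94
13 0.826 tx 4.56 tz 5.3
14 0.861 tx 4.95 tz 5.65
15 0.896 tx 5.36 tz 5.98
16 0.931 tx 5.77 tz 6.3
17 0.966 tx 6.2 tz 6.61
18 1.001 tx 6.64 tz 6.9
19 1.036 tx 7.09 tz 7.18
20 1.071 tx 7.54 tz 7.44
21 1.106 tx 8.01 tz 7.68
22 1.141 tx 8.48 tz 7.91
23 1.176 tx 8.96 tz 8.12
24 1.211 tx 9.45 tz 8.31
25 1.246 tx 9.94 tz 8.49
26 1.281 tx 10.44 tz 8.64
27 1.316 tx 10.95 tz 8.79
28 1.351 tx 11.46 tz 8.91
29 1.386 tx 11.97 tz 9.01
30 1.421 tx 12.49 tz 9.1
31 1.456 tx 13.01 tz 9.17
32 1.491 tx 13.53 tz 9.22
33 1.526 tx 14.06 tz 9.25
34 1.561 tx 14.58 tz 9.27
35 1.596 tx 15.11 tz 9.27
36 1.631 tx 15.63 tz 9.24
37 1.666 tx 16.16 tz 9.2
38 1.701 tx 16.68 tz 9.14
39 1.736 tx 17.2 tz 9.07
```

Call:
drive_tool:
  motion:
    - [0.2,0,0.2,0]
    - [0.4,0,0.4,0]
    - [0.6,0,0.6,0]
    - [0.8,0,0.8,0]
    - [1.0,0,1.0,0]
    - [1.2,0,1.2,0]
    - [1.4,0,1.4,0]
    - [1.65,0,1.6,0]
    - [1.8,0,1.8,0]
    - [1.9,0,2.05,0]
    - [2.05,0,2.3,0]
    - [2.2,0,2.5,0]
    - [2.2,0,2.5,0]

```text
time: 13.87
ee_pos: [0.5174, 0.0733, 0.3145]
eef_rot: [0.465, 0.532, -0.466, 0.532]
ft_force: [-0.8, -2.6, -2.9]
width: 0.0173
```

```bash
python3 look.py 16 380 100 510 210 6
```

```text
13.8667 [0.51743715 0.07331194 0.31452439] [-0.83252448 -2.55286297 -2.89965143] [-0.6607947  -0.05587728 -0.0063495 ]
```

View pics/cs16.png

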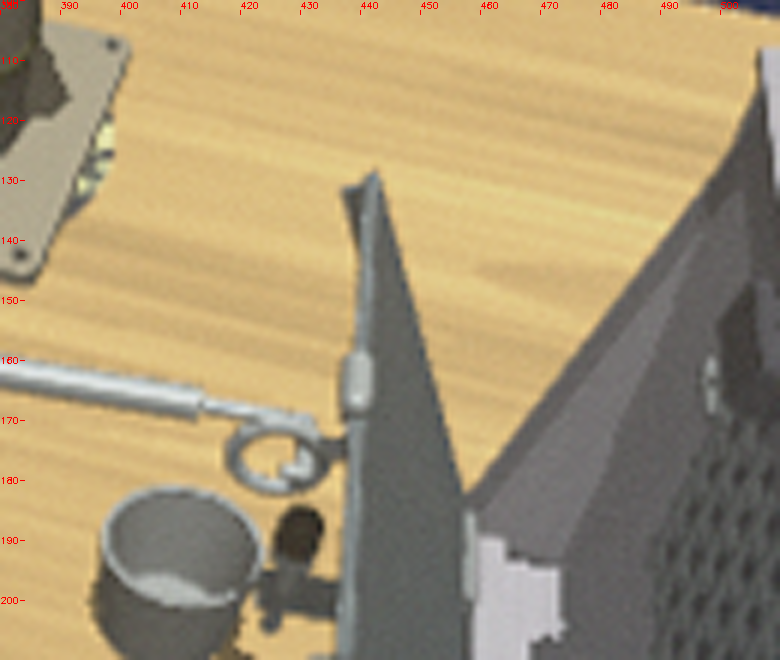

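Call:
drive_tool:
  motion:
    - [0.15,0,0.2,0]
    - [0.3,0,0.45,0]
    - [0.6,0,0.85,0]
    - [0.95,0,1.25,0]
    - [1.25,0,1.65,0]
    - [1.65,0,2.05,0]
    - [2.0,0,2.45,0]
    - [2.35,0,2.8,0]
    - [2.75,0,3.15,0]
    - [3.15,0,3.5,0]
    - [3.6,0,3.8,0]
    - [4.0,0,4.1,0]
    - [4.2,0,4.25,0]
    - [4.2,0,4.25,0]

```text
time: 15.08
ee_pos: [0.523, 0.031, 0.2722]
eef_rot: [0.465, 0.532, -0.466, 0.532]
ft_force: [0.8, -5.3, -3.0]
width: 0.0174
```

```bash
python3 look.py 17 370 100 500 210 6
```

```text
15.0833 [0.52298932 0.03102835 0.27221055] [ 0.80433397 -5.28235047 -3.01964829] [-1.42403886 -0.07594614 -0.01804558]
```

View pics/cs17.png

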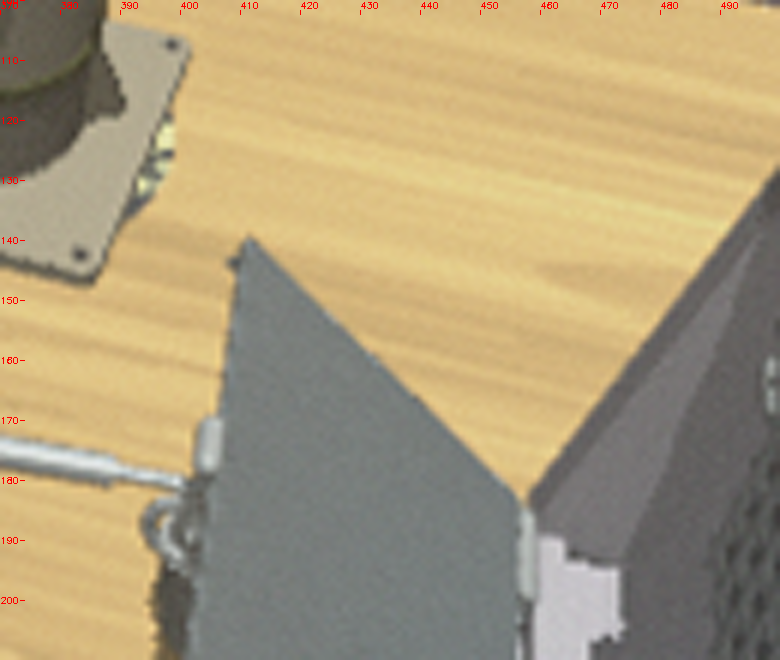

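Call:
drive_tool:
  motion:
    - [0.1,0,0.25,0]
    - [0.3,0,0.5,0]
    - [0.7,0,0.8,0]
    - [1.1,0,1.1,0]
    - [1.5,0,1.35,0]
    - [1.9,0,1.55,0]
    - [2.3,0,1.75,0]
    - [2.7,0,1.9,0]
    - [2.7,0,1.9,0]
    - [2.7,0,1.9,0]

```text
time: 15.97
ee_pos: [0.5256, 0.0127, 0.2456]
eef_rot: [0.465, 0.532, -0.466, 0.532]
ft_force: [-0.4, -1.2, -6.2]
width: 0.0176
```

```bash
python3 look.py 18 360 100 490 210 6;python3 - <<'E'
from h import *
snap('side','d18.png');crop('d18.png',230,90,350,210,5,'cd18.png')
E
```

```text
15.9667 [0.52559589 0.01270043 0.24557923] [-0.41911369 -1.21249347 -6.1762721 ] [-1.12656886 -0.06713216 -0.06998523]
```

View pics/cs18.png

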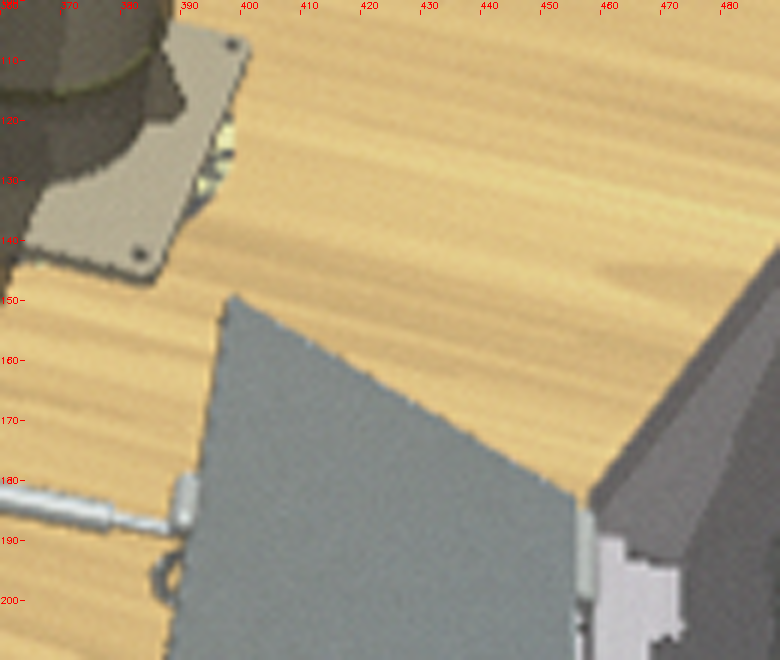

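View pics/cd18.png

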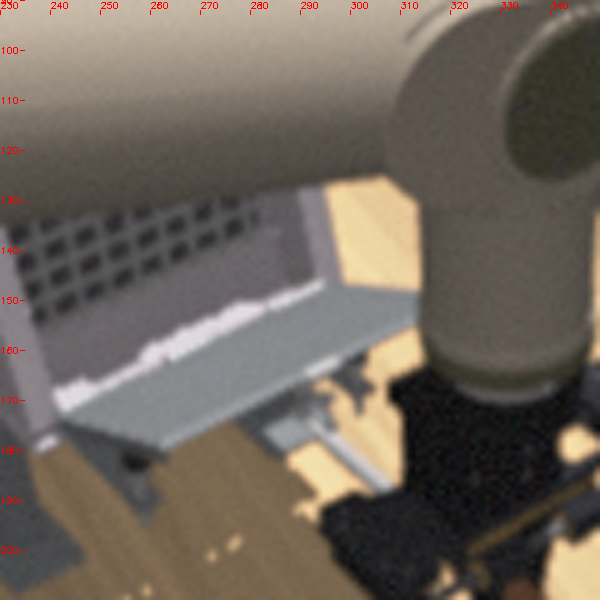

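Call:
drive_tool:
  motion:
    - [0.2,0,0.05,0]
    - [0.4,0,0.1,0]
    - [0.6,0,0.15,0]
    - [0.8,0,0.2,0]
    - [1.0,0,0.25,0]
    - [1.2,0,0.3,0]
    - [1.4,0,0.3,0]
    - [1.6,0,0.35,0]
    - [1.8,0,0.4,0]
    - [2.0,0,0.4,0]
    - [2.0,0,0.4,0]

```text
time: 16.98
ee_pos: [0.5261, 0.0092, 0.2253]
eef_rot: [0.465, 0.533, -0.465, 0.532]
ft_force: [1.0, -2.4, -5.2]
width: 0.0178
```

```bash
python3 look.py 19 360 100 490 210 6
```

```text
16.9833 [0.52608081 0.00920755 0.22534626] [ 0.98933889 -2.38163182 -5.24476814] [-1.15776371 -0.07990682 -0.05088997]
```

View pics/cs19.png

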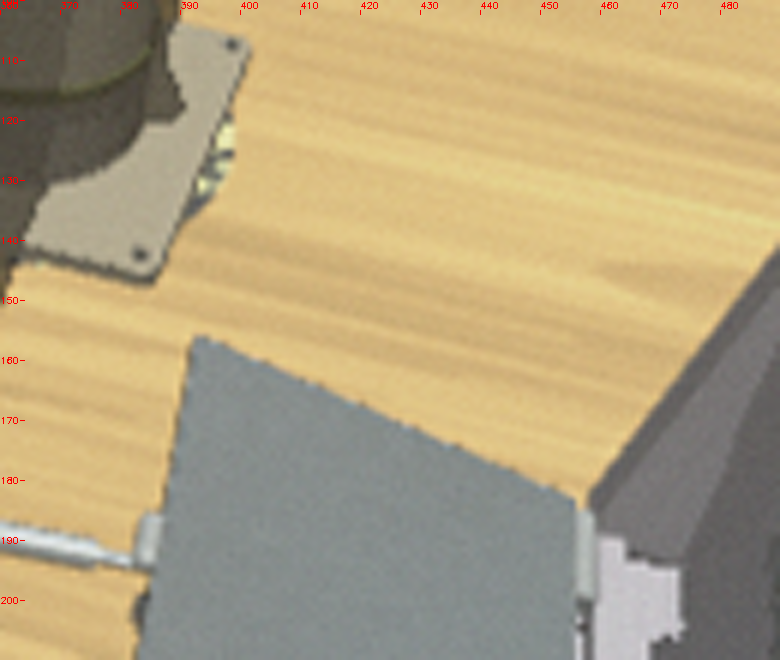

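Call:
drive_tool:
  motion:
    - [0.2,0,0.05,0]
    - [0.4,0,0.1,0]
    - [0.6,0,0.15,0]
    - [0.8,0,0.2,0]
    - [1.0,0,0.2,0]
    - [1.0,0,0.2,0]

```text
time: 17.53
ee_pos: [0.5263, 0.0072, 0.2153]
eef_rot: [0.465, 0.533, -0.465, 0.532]
ft_force: [1.5, -2.3, -5.6]
width: 0.0176
```

```bash
cat > st.py <<'E'
from h import *
s=r.read_state();print(s['time'],s['ee_pos'],s['ft_force'].round(2) if hasattr(s['ft_force'],'round') else s['ft_force'],s['torque'])
E
python3 st.py
```

```text
17.5333 [0.52634198 0.00720483 0.2153354 ] [ 1.46 -2.32 -5.64] [-1.07862736 -0.02582518 -0.02995923]
```

Call:
drive_tool:
  motion:
    - [0.15,0,0.02,0]
    - [0.3,0,0.05,0]
    - [0.45,0,0.05,0]
    - [0.6,0,0.1,0]
    - [0.8,0,0.1,0]
    - [0.8,0,0.1,0]

```text
time: 18.03
ee_pos: [0.5266, 0.0065, 0.2076]
eef_rot: [0.465, 0.533, -0.465, 0.532]
ft_force: [0.9, -0.6, -2.5]
width: 0.0174
```

```bash
python3 st.py; python3 look.py 20 360 100 490 210 6
```

```text
18.0333 [0.52662338 0.00654816 0.20761118] [ 0.89 -0.58 -2.49] [-0.41007471 -0.03042317 -0.0274197 ]
18.0333 [0.52662338 0.00654816 0.20761118] [ 0.89182926 -0.58368729 -2.49074458] [-0.41007471 -0.03042317 -0.0274197 ]
```

View pics/cs20.png

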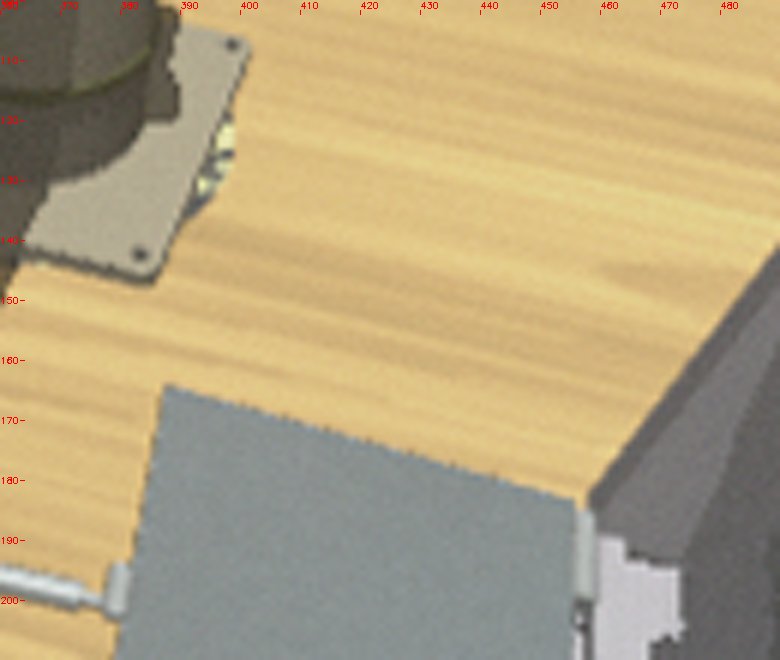

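Call:
drive_tool:
  motion:
    - [0.1,0,0,0]
    - [0.2,0,0,0]
    - [0.3,0,0,0]
    - [0.3,0,0,0]
    - [0.3,0,0,0]

```text
time: 18.5
ee_pos: [0.5267, 0.0064, 0.2049]
eef_rot: [0.465, 0.533, -0.465, 0.533]
ft_force: [0.3, 0.1, -2.4]
width: 0.0177
```

```bash
python3 st.py; python3 look.py 21 360 100 490 210 6; python3 - <<'E'
from h import *
c=r.calibration('scene')
# free-edge corner prediction vs theta
a=np.radians(97.6);hx=np.array([np.cos(a),np.sin(a),0]);hy=np.array([-np.sin(a),np.cos(a),0])
H=np.array([.4915,.3555,.19])
for th in np.arange(1.3,1.95,.05):
    b=th-.21
    p=H+.169*(-hx*np.sin(b)+np.array([0,0,np.cos(b)]))+.11*hy
    print(round(th,2),proj(c,p).round(1), proj(c,H+hy*.11).round(1))
E
```

```text
18.5 [0.52670455 0.00640172 0.20490581] [ 0.3   0.08 -2.41] [-0.08232321  0.08366296 -0.0772763 ]
18.5 [0.52670455 0.00640172 0.20490581] [ 0.29866124  0.07654319 -2.40874009] [-0.08232321  0.08366296 -0.0772763 ]
1.3 [398.1 149.2] [457.3 183.8]
1.35 [396.  151.4] [457.3 183.8]
1.4 [394.1 153.7] [457.3 183.8]
1.45 [392.3 156. ] [457.3 183.8]
1.5 [390.8 158.3] [457.3 183.8]
1.55 [389.4 160.7] [457.3 183.8]
1.6 [388.2 163.1] [457.3 183.8]
1.65 [387.2 165.5] [457.3 183.8]
1.7 [386.4 167.9] [457.3 183.8]
1.75 [385.8 170.3] [457.3 183.8]
1.8 [385.4 172.8] [457.3 183.8]
1.85 [385.1 175.2] [457.3 183.8]
1.9 [385.  177.6] [457.3 183.8]
```

View pics/cs21.png

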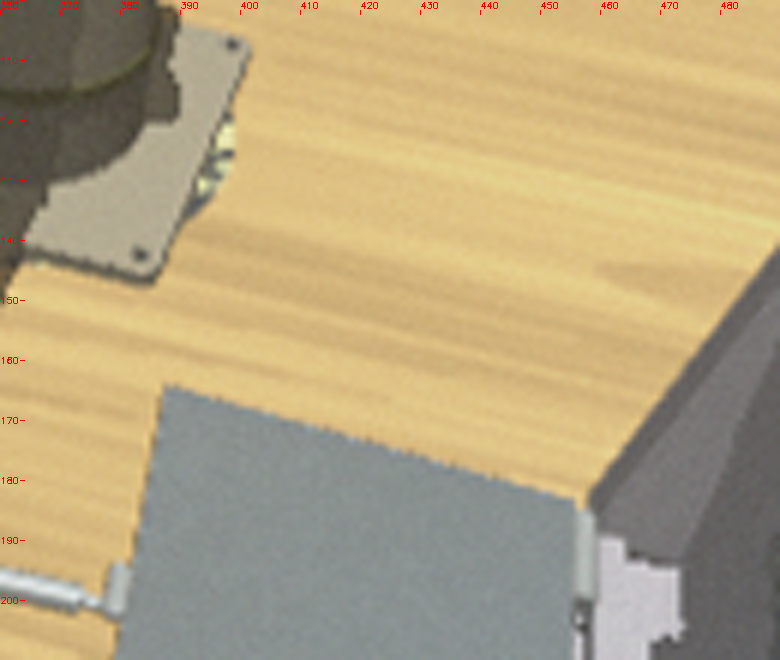

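Call:
drive_tool:
  motion:
    - [0.2,0,0.15,0]
    - [0.35,0,0.3,0]
    - [0.35,0,0.3,0]
    - [0.35,0,0.3,0]

```text
time: 18.88
ee_pos: [0.527, 0.0031, 0.2012]
eef_rot: [0.465, 0.533, -0.465, 0.532]
ft_force: [0.1, -0.6, -1.7]
width: 0.0177
```

```bash
python3 st.py; python3 - <<'E'
from h import *
snap('scene','s22.png');snap('side','d22.png');crop('d22.png',250,130,400,250,5,'cd22.png');crop('s22.png',280,160,420,240,5,'cs22.png')
E
```

```text
18.8833 [0.52698106 0.00312866 0.20118862] [ 0.15 -0.63 -1.69] [-0.12125891  0.04256552 -0.00758004]
```

View pics/cs22.png

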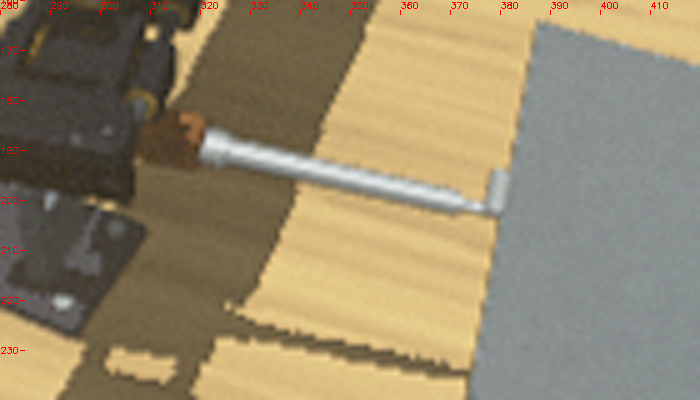

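View pics/cd22.png

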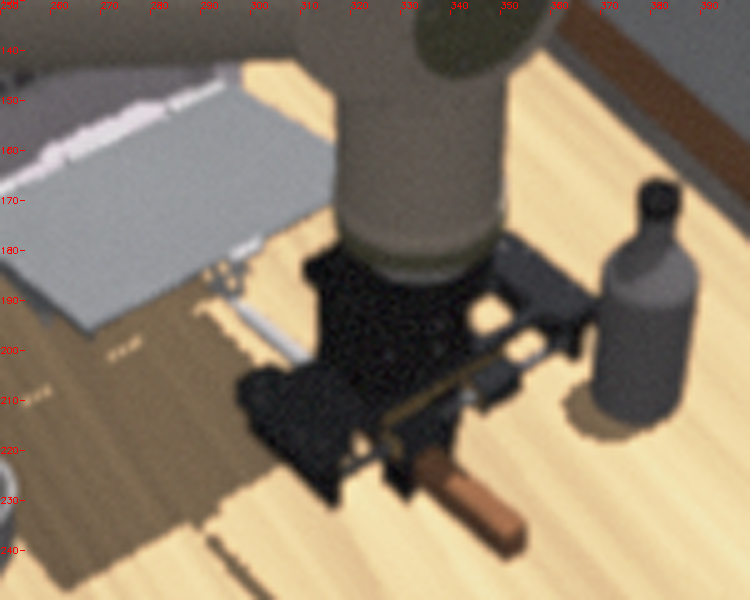

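```bash
cat >> h.py <<'E'
def onpole(c,u,v,yaw,st):
    a=np.radians(yaw);n=np.array([-np.sin(a),np.cos(a),0]);o,d=ray(c,u,v)
    p=o+d*((np.array(st['ee_pos'])-o)@n)/(d@n); q=p-st['ee_pos']
    return round(q@[np.cos(a),np.sin(a),0],4),round(q[2],4)
E
python3 - <<'E'
from h import *
st=r.read_state();c=r.calibration('scene')
for u,v in [(321,189),(345,195.3),(371,201.5)]: print(onpole(c,u,v,97.6,st))
# earlier staged pose for comparison (s3): tcp
st3=dict(ee_pos=np.array([0.45929414,0.09714682,0.33703026]))
for u,v in [(400,138.5),(431,143),(449,146)]: print('s3',onpole(c,u,v,97.7,st3))
E
```

```text
(np.float64(0.0478), np.float64(-0.0017))
(np.float64(0.1046), np.float64(-0.0086))
(np.float64(0.1652), np.float64(-0.0139))
s3 (np.float64(0.1008), np.float64(-0.0006))
s3 (np.float64(0.163), np.float64(-0.0003))
s3 (np.float64(0.1986), np.float64(-0.0012))
```

Call:
drive_tool:
  motion:
    - [0,0,-0.1,0]
    - [0,0,-0.2,0]
    - [0,0,-0.3,0]
    - [0,0,-0.4,0]
    - [0,0,-0.4,0]
    - [0,0,-0.4,0]

```text
time: 19.48
ee_pos: [0.5265, 0.0074, 0.2013]
eef_rot: [0.465, 0.533, -0.465, 0.533]
ft_force: [0.2, 0.6, -1.9]
width: 0.0173
```

```bash
python3 st.py
```

```text
19.4833 [0.52653126 0.00739621 0.20134209] [ 0.23  0.64 -1.92] [-0.04461035  0.02684837  0.00030571]
```

Call:
drive_tool:
  motion:
    - [0,0,-0.1,0]
    - [0,0,-0.2,0]
    - [0,0,-0.3,0]
    - [0,0,-0.3,0]
    - [0,0,-0.3,0]

```text
time: 19.9
ee_pos: [0.5261, 0.0104, 0.2013]
eef_rot: [0.465, 0.533, -0.465, 0.533]
ft_force: [-0.9, 0.3, -3.0]
width: 0.0176
```

```bash
python3 st.py
```

```text
19.9 [0.52613117 0.01036559 0.20134926] [-0.9   0.26 -3.01] [-0.112738    0.04928717 -0.04055403]
```

Call:
drive_tool:
  motion:
    - [0,-0.2,0,0]
    - [0,-0.4,0,0]
    - [0,-0.6,0,0]
    - [0,-0.8,0,0]
    - [0,-1.0,0,0]
    - [0,-1.0,0,0]

```text
time: 20.4
ee_pos: [0.5158, 0.0088, 0.2014]
eef_rot: [0.465, 0.533, -0.465, 0.532]
ft_force: [0.9, 0.1, -2.8]
width: 0.0177
```

```bash
python3 st.py
```

```text
20.4 [0.51584387 0.00880692 0.20138387] [ 0.9   0.14 -2.75] [-0.1247029   0.03142871  0.003174  ]
```

Call:
drive_tool:
  motion:
    - [0,-0.2,0,0]
    - [0,-0.4,0,0]
    - [0,-0.6,0,0]
    - [0,-0.8,0,0]
    - [0,-1.0,0,0]
    - [0,-1.0,0,0]

```text
time: 20.9
ee_pos: [0.506, 0.0075, 0.2014]
eef_rot: [0.465, 0.533, -0.465, 0.532]
ft_force: [-0.4, -0.9, -2.4]
width: 0.0172
```

```bash
python3 st.py
```

```text
20.9 [0.50595284 0.00746414 0.20135623] [-0.38 -0.89 -2.36] [-0.13405445 -0.00519964  0.01034264]
```

Call:
drive_tool:
  motion:
    - [0,-0.3,0,0]
    - [0,-0.6,0,0]
    - [0,-1.0,0,0]
    - [0,-1.5,0,0]
    - [0,-1.5,0,0]
    - [0,-1.5,0,0]

```text
time: 21.4
ee_pos: [0.4912, 0.0055, 0.2015]
eef_rot: [0.465, 0.533, -0.465, 0.533]
ft_force: [0.3, -0.0, -2.3]
width: 0.0171
```

```bash
python3 st.py;python3 - <<'E'
from h import *
snap('scene','s23.png');snap('side','d23.png');crop('d23.png',220,130,400,250,4,'cd23.png');crop('s23.png',280,130,440,240,5,'cs23.png')
E
```

```text
21.4 [0.49124164 0.00554871 0.2014621 ] [ 0.32 -0.01 -2.29] [-0.09270707  0.06294673 -0.0352979 ]
```

View pics/cs23.png

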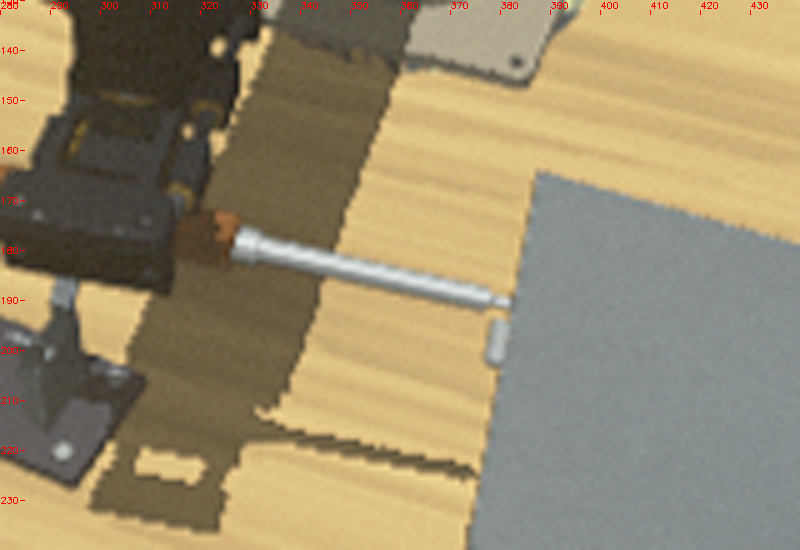

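View pics/cd23.png

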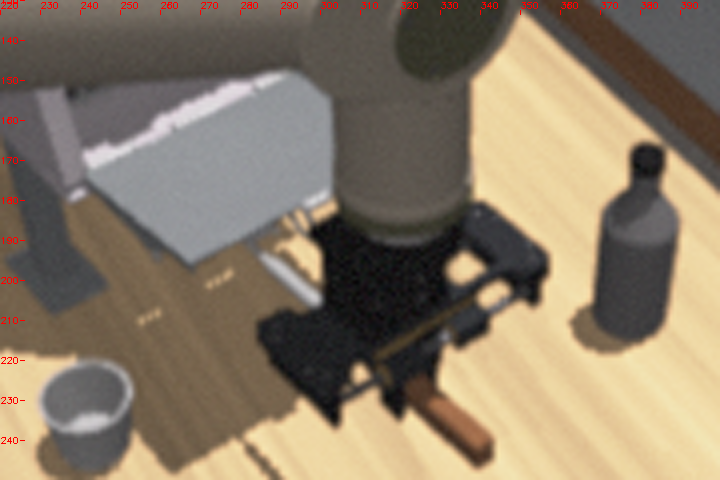

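Call:
drive_tool:
  motion:
    - [0,0,1,0]
    - [0,0,3,0]
    - [0,0,6,0]
    - [0,0,10,0]
    - [0,0,10,0]
    - [0,0,10,0]

```text
time: 22.0
ee_pos: [0.5048, -0.097, 0.2014]
eef_rot: [0.466, 0.531, -0.467, 0.532]
ft_force: [0.1, 0.3, -2.6]
width: 0.0171
```

```bash
python3 - <<'E'
from h import *
print(goal((.4634,-.184,.15),174.3))
E
```

```text
[5.15, -5.23, 8.08, 2.63]
```

Call:
drive_tool:
  motion:
    - [0,-2,3,1]
    - [0,-4,6,2]
    - [0,-5.2,8.1,2.63]
    - [0,-5.2,8.1,2.63]
    - [2,-5.2,8.1,2.63]
    - [4,-5.2,8.1,2.63]
    - [5,-5.2,8.1,2.63]
    - [5,-5.2,8.1,2.63]
    - [5,-5.2,8.1,2.63]

```text
time: 22.75
ee_pos: [0.4643, -0.1805, 0.1514]
eef_rot: [-0.523, -0.476, 0.523, -0.476]
ft_force: [-0.2, -0.2, -2.4]
width: 0.0174
```

```bash
python3 - <<'E'
from h import *
print(r.read_state()['ee_pos'],goal((.4634,-.184,.0758),174.3))
snap('wrist','w24.png');snap('scene','s24.png');snap('side','d24.png');crop('d24.png',280,230,400,360,4,'cd24.png');crop('s24.png',210,130,370,240,5,'cs24.png')
E
```

```text
[ 0.46433168 -0.18049679  0.15142693] [7.56, -0.05, 0.36, 0.07]
```

View pics/w24.png

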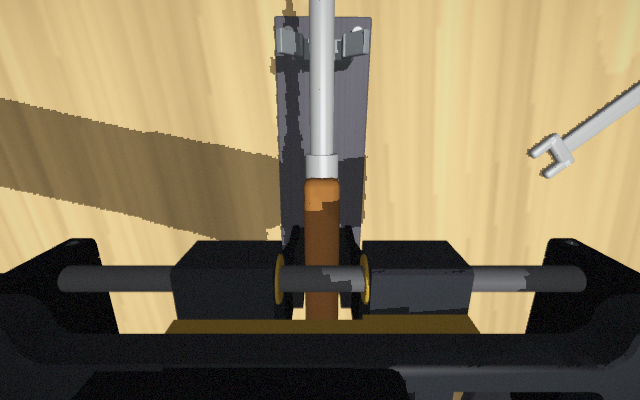

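View pics/cs24.png

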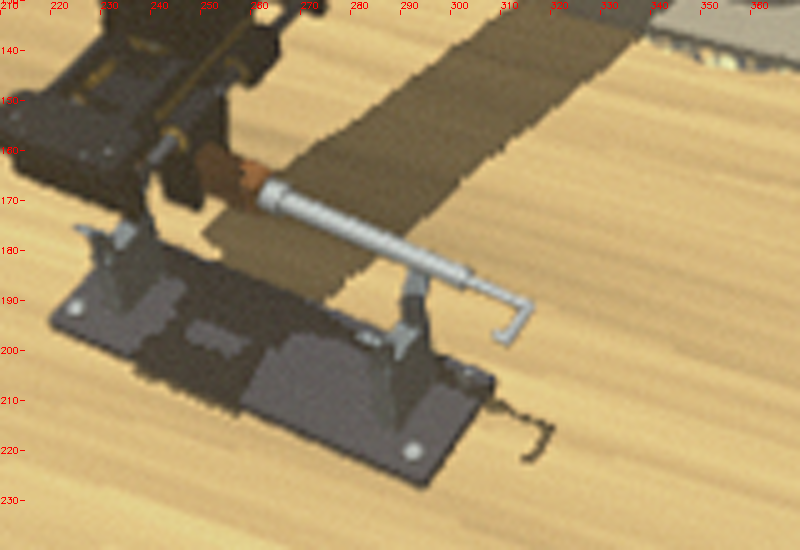

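Call:
drive_tool:
  motion:
    - [1.5,0,0.2,0.05]
    - [3,0,0.35,0.05]
    - [4.5,0,0.35,0.05]
    - [5.5,0,0.35,0.05]
    - [5.9,0,0.35,0.05]
    - [5.9,0,0.35,0.05]
    - [5.9,0,0.35,0.05]

```text
time: 23.48
ee_pos: [0.4644, -0.1844, 0.093]
eef_rot: [0.524, 0.475, -0.524, 0.475]
ft_force: [-0.4, -0.2, -2.3]
width: 0.0174
```

```bash
python3 st.py
```

```text
23.4833 [ 0.46438775 -0.18439574  0.09295846] [-0.44 -0.17 -2.31] [-0.12447448  0.05648234 -0.03898441]
```

Now lower with a light grip so the pole levels itself in the notches.

Call:
drive_tool:
  motion:
    - [0.2,0,0,0]
    - [0.4,0,0,0]
    - [0.6,0,0,0]
    - [0.8,0,0,0]
    - [1.0,0,0,0]
    - [1.2,0,0,0]
    - [1.4,0,0,0]
    - [1.55,0,0,0]
    - [1.65,0,0,0]
    - [1.65,0,0,0]
    - [1.65,0,0,0]
  force: 12

```text
time: 24.4
ee_pos: [0.4639, -0.1843, 0.0759]
eef_rot: [0.524, 0.475, -0.524, 0.475]
ft_force: [-2.0, 0.6, 2.3]
width: 0.018
```

```bash
python3 st.py; python3 - <<'E'
from h import *
st=r.read_state();snap('scene','s25.png');crop('s25.png',210,130,370,240,5,'cs25.png')
E
```

```text
24.4 [ 0.46394728 -0.18431535  0.07589562] [-1.99  0.59  2.28] [-0.07278729  0.33765876  0.03725463]
```

View pics/cs25.png

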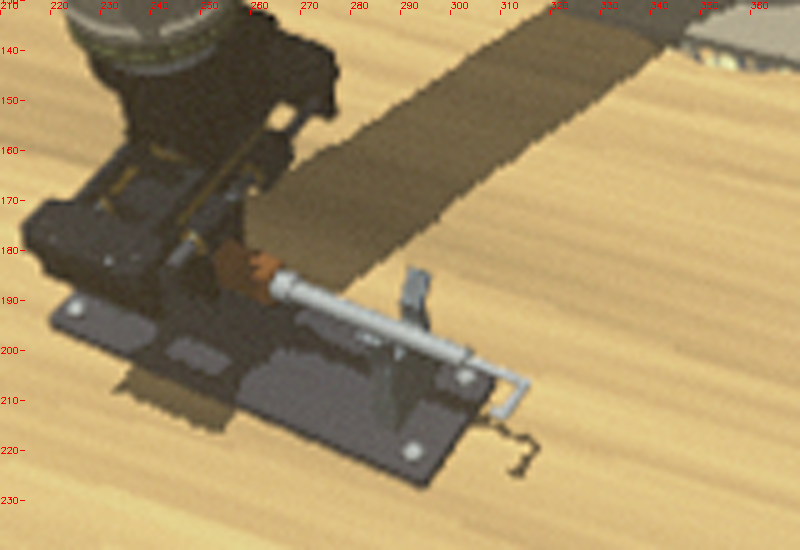

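Call:
drive_tool:
  motion:
    - [0,0,0,0]
    - [0,0,0,0]
    - [0,0,0,0]
    - [0,0,0,0]
    - [0,0,0,0]
    - [0,0,0,0]
    - [0,0,0,0]
    - [0,0,0,0]
    - [0,0,0,0]
    - [0,0,0,0]
  grip: 0

```text
time: 25.28
ee_pos: [0.4639, -0.1843, 0.0758]
eef_rot: [0.524, 0.475, -0.524, 0.475]
ft_force: [-0.2, 0.2, 0.4]
width: 0.0767
```

Call:
drive_tool:
  motion:
    - [-1,0,0,0]
    - [-3,0,0,0]
    - [-6,0,0,0]
    - [-10,0,0,0]
    - [-13,0,0,0]
    - [-16,0,0,0]
    - [-16,0,0,0]
    - [-16,0,0,0]

```text
time: 25.95
ee_pos: [0.4647, -0.1846, 0.2378]
eef_rot: [0.525, 0.474, -0.523, 0.476]
ft_force: [-0.7, -0.3, -0.0]
width: 0.0873
```

```bash
python3 st.py; python3 - <<'E'
from h import *
snap('scene','s26.png');snap('side','d26.png');snap('wrist','w26.png');crop('d26.png',290,230,400,360,4,'cd26.png');crop('s26.png',210,150,340,240,6,'cs26.png')
E
```

```text
25.95 [ 0.46472311 -0.18461215  0.23775585] [-0.74 -0.26 -0.  ] [-0.0502082   0.07006942 -0.01940137]
```

View pics/cs26.png

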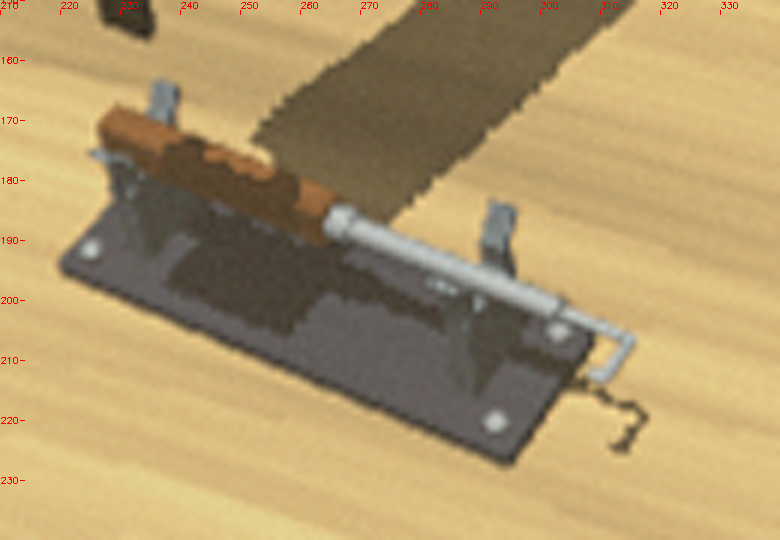

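View pics/w26.png

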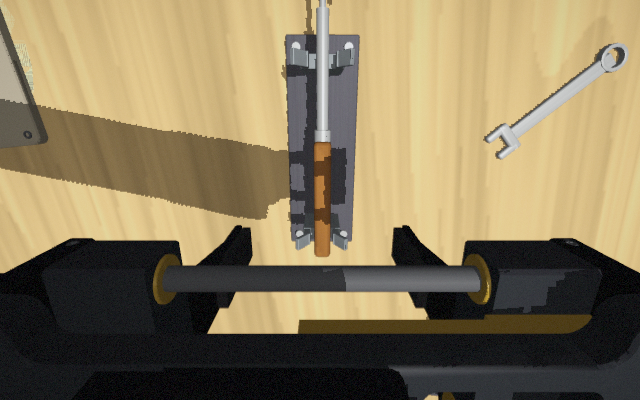

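View pics/s26.png

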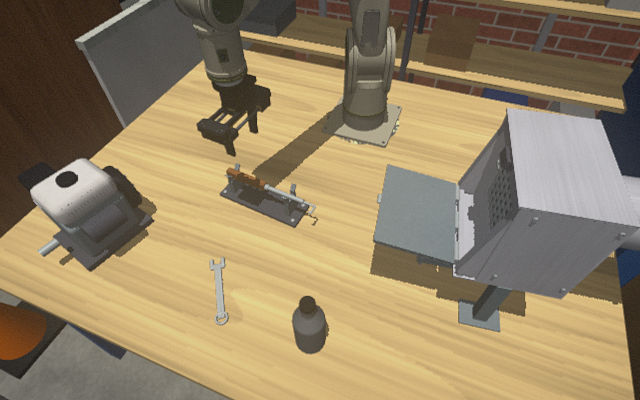

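The pole is back at its starting pixels (hook corner 314,206 and grip end 228,168), lying in both notches. The hatch is open and its corner hasn't moved from (386.5,165). The bottle and spanner are where they were. Handing in now.

```bash
python3 - <<'E'
from h import *
print(r.close_job(), r.read_state()['time'])
E
```

```text
the job is handed in; nothing more can be done
the job is handed in; nothing more can be done
```

The hatch is open and resting on its stop, and the pole is back in both notches of its rest. I handed the job in at about 26 s; no verdict was reported.

- **Hooking and lowering:** I hooked the eye sideways and pulled the hatch out of its catch; the last reading before it came free was about 6 N. I let it down on the hook until the load on the wrist vanished, with the hatch at about 1.63 rad by the camera. Then I unhooked without noticeable contact and laid the pole back.
- **Last checks:** The hatch corner stayed at the same pixel after unhooking and in the last picture. The pole lies at its original pixels. The bottle and spanner look unmoved. In the last picture the open hatch hides the tin; it looked in place in the side view just after unhooking. The gripper is open, about 16 cm above the pole.
- **What disagreed:** The pole pitched about 6° nose-down in the grip under the hatch's weight, so the arm-computed hook height was about 18 mm too high at the end. I corrected this from the picture before unhooking, and let the pole level itself in the notches under a light grip. The two fixed cameras also disagreed by 3–5 mm.
- **Not measured directly:** The force on the stop and the peak hatch speed were not read. The hook was paced at roughly 0.4 rad/s or less.

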